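# Flip the hex key and lever the die clamp screw tight

## Robot

A 6-joint arm with a two-finger parallel gripper is mounted at the origin on the work surface. World frame = base frame: x ahead of the robot, y to its left, z up, the work surface at z = 0. Lengths are in mm, angles in rad, forces in N, time in s.
With the tool pointing down it reaches from about 400 to 925 mm from the base axis. Payload 12.5 kg.
Tool frame: the origin (TCP) lies where the fingers leave the gripper's body, on its centre line; the fingertips stand 78 mm ahead of it and the grasp point (between the pads) lies 59 mm ahead of it (env.tip_extent is the distance from the TCP to the fingertips, in mm); z points along the fingers, y is the direction in which the jaws open and shut (so a half turn about z gives the same grasp; the last joint's range is limited). The gripper opens to 95 mm and grips with 3 to 60 N. Pads are 20 mm wide; open, the fingers measure 119 mm over their backs; the gripper's body (75 mm by 180 mm) begins 59 mm behind the grasp point.
Start: joints at [-1.394, 0.491, 1.559, -0, 1.092, -0.106], TCP at [174.425, -600.178, 292.261] pointing down, gripper open.
Joint ranges: [-3.1, 3.1], [-0.84, 2.19], [0.05, 2.79], [-1.13, 4.28], [0.06, 2.93], [-2.69, 2.69]. Speed limits (rad/s): [2.22, 2.22, 2.79, 3.14, 3.14, 3.14].

## Interface

Orientations are given as [roll, pitch, yaw] about the fixed x, y, z axes, in that order (R = Rz(yaw) Ry(pitch) Rx(roll)).
In Python, from cell import env gives the robot as it stands. The module is installed in compiled form; this text tells all that it offers.
- The arm moves only by the tool play_rows, never from a script. Its argument "targets" is a list of rows, each an object with "linear": the shift along the tool's x, y, z in mm, a list of three; "turn": the turn about the tool's z in rad. A call has 1 to 20 rows; each row is the pose to reach, as a shift and turn from the pose commanded when the call began, along the tool's axes at that moment; what a row does not reach only later rows make up. A row lasts 1/8 s, in which the tool goes at most 62.5 mm and 10.7 degrees, less where a joint would pass 70% of its speed; a pose out of reach is approached as far as the arm can. A call with a gripper value outside its range is refused whole. "hand" is the finger opening in mm, from 0 to 95.1, set as the call begins (left out, the last holds). The fingers move at their own pace and stop on an object; the grip force is fixed at half the most. Time passes only in rows, so rows that repeat a pose let the fingers close. It gives the time, the measured TCP pose, the force and the opening at its end, in the units of the state.
- env.state(): the state, without advancing time (a new reading comes with each control period).
- env.read_camera(name): name is "scene" or "top" or "wrist"; returns (picture, depth): 480x640x3 uint8, red, green, blue; 480x640 float32, mm along the optical axis (not along the pixel's ray), 0 where there is no reading.
- env.camera_params(name): a dict with "fx", "fy", "cx", "cy" (pixels), "R" (3x3) and "t" (3): a world point X has camera coordinates R X + t. Camera axes: x right, y down, z forward; pixel columns grow to the right and rows downward; lengths in mm; the calibration is good to about 2 mm. A picture is of the moment at which its call begins: read the wrist's pose just before it. camera_params takes no time and is no camera call; for the wrist camera it gives the pose at the moment of the call.
- env.job_done(): hands the job in, once; it reports no verdict.
The state is a dict: "t": time; "joints": joint angles; "qvel": joint speeds; "tau": joint torques, N m; "eef_pos": TCP position; "tcp_rot": TCP orientation; "ft_force": force on the tool from outside, world axes, zero at the start; "moment": the same for the moment, N m; "opening": opening from 0.0 (shut) to 1.0 (fully open).
Only numpy, scipy, OpenCV 4.12 (cv2) and the standard library are available. Lean on these libraries where they do the work, as an engineer would, in place of code of your own. Each camera call takes 0.05 s, during which the arm holds its last target.

## Task

The hex key stands by its long ball end in the die clamp's stiff cap screw. Pull it out, flip it so that its short arm goes gently all the way into the screw, and with the outer half of the long arm as a lever turn the screw clockwise (seen from above) against its stop and bear on it briefly until firmly tight, without overloading it. Let go, leaving the key sitting in the screw by its short arm and everything else on the bench undisturbed.

Things in the scene. Friction and masses are not known exactly. Their poses are not given: they have to be found in the camera images.
- key: Loose bright-steel L-shaped hex key, 14 mm across flats, 0.26 kg. Origin: the corner, where its arms' centre lines meet (bend radius 14 mm). Short arm: 56 mm from the origin along own +x; long arm: 140 mm along own -z. Two of the hexagon's flats face own +-y along both arms and bend. Starts with the long arm down, loose in the screw, within 4 degrees of upright, origin 182 mm above the table.
- key_short_tip (a point): Centre of the end face of the key's short arm, 56 mm from the key's origin along key +x; axes as the key's. The short arm is a full hexagon to its end and fits the socket (about 3 degrees of play each way).
- key_long_tip (a point): Centre of the end of the key's long arm, 140 mm from the key's origin along key -z; axes as the key's. This end is a slim ball end: it slips round in the socket and cannot turn the screw.
- socket (a point): Centre of the hex socket's mouth in the cap screw's round head (30 mm across); z up, 62 mm above the table, turns with the screw. Socket 14.7 mm across flats, 20 mm deep, 2 mm chamfer. A corner lies along own +x (yellow mark). The flipped key enters when its long arm points along a corner (0, 60, 120.. degrees from own x), within 5 degrees; seated, the key's origin is 36 mm above this point.
- bolt (a joint): How far the cap screw has been pulled down, rad, clockwise from above positive; starts between 0.2 and 0.5, firm stop at 1.0. It moves only after the head has taken up its slack, an unknown 0 to 0.4 rad under light drag (0.4 N m), which this reading does not show. Then it is stiff: it turns only under about 1.2 N m (10 to 11 N pushed 115 mm out on the long arm) and stays where it is left.
- bolt_windup (a joint): Elastic twist of the screw under load, rad, clockwise positive, 0 when unloaded: shows the torque, 30 N m per rad (0.04 while the screw is turning). Firmly tight: 0.06 to 0.10 at the stop (1.8 to 3.0 N m, 16 to 26 N pushed 115 mm out, less force if a firm grip also twists); beyond 0.10 it is overloaded. Springs back to 0 when let go; the screw keeps its place.
- clamp: Fixed die clamp under the screw: dark steel base plate 200 x 160 x 20 mm, a green strap 60 x 130 mm with top at 36 mm, a clamped round die 60 mm wide, top at 48 mm, 52 mm to its own -y side. Origin: centre of the plate's underside, below the screw's axis. Nothing within 150 mm of the screw is taller than its head (62 mm).
- hammer: Hammer lying on the table, handle and steel head; bystander. Origin near the middle of its underside.
- drift: Square copper bar 140 x 14 x 14 mm lying on the table; bystander. Origin: centre of its underside.
- small_key: Small dark hex key, 7 mm across flats, lying on the table; bystander, wrong size. Origin near the middle of its 80 mm arm.
- leaf: Forged metal leaf about 190 mm long, 6 mm thick, lying on the table; bystander. Origin near its middle.
- die_round: Steel die standing on the table, 52 mm across, 45 mm high; bystander. Origin: centre of its underside.
- rack_die0: Steel die standing in the hole rack, its top about 105 mm above the table; bystander. Origin: centre of its underside.
- rack_die1: Aluminium-coloured die standing in the hole rack, top about 95 mm above the table; bystander. Origin: centre of its underside.
- rack_die2: Conical steel die standing in the hole rack, top about 100 mm above the table; bystander. Origin: centre of its underside.
There are look-alikes about, which are no part of the job. What is shaped like the key but red is not meant.

How it is judged:
By the outcome, as a careful person would: the job done as asked, in the order asked, and still so for the second after the job is handed in, with the robot touching nothing.
It also fails if it takes over 70 s, if anything falls off the work surface, if the arm or the gripper's body presses on something with over 40 N, if the wrist force passes 120 N, or if a joint passes its speed limit or range.

## Working session

There is one attempt and no reset: what is moved stays moved. The work goes in short steps, Python scripts to look and compute and a tool call to move; the robot and the scene stay as the last step left them, time stands still between calls to the robot, and variables do not carry over. Pictures are saved under pics/ and viewed, and the job is handed in when it is done.

Besides the shell and the picture viewer there is one more tool, called after ">>>" as a command line: name --argument value ..., lists and objects as JSON in quotes. play_rows: Moves the arm, as the interface text tells. Its arguments: {"type":"object","properties":{"targets":{"type":"array","items":{"type":"object","properties":{"linear":{"type":"array","items":{"type":"number"}},"turn":{"type":"number"}}}},"hand":{"type":"number"}},"required":["targets"]}

```bash
mkdir -p pics; ls
cat > h.py <<'E'
import numpy as np, cv2, json
from cell import env
def snap(n,f):
    p,d=env.read_camera(n); cv2.imwrite('pics/'+f+'.png',p[:,:,::-1]); np.savez('pics/'+f+'.npz',p=p,d=d,**{k:np.array(v) for k,v in env.camera_params(n).items()}); return p,d
def pt(P,u,v,d):
    c=np.array([(u-P['cx'])/P['fx']*d,(v-P['cy'])/P['fy']*d,d]); return P['R'].T@(c-P['t'])
def plane(P,u,v,z):
    r=P['R'].T@np.array([(u-P['cx'])/P['fx'],(v-P['cy'])/P['fy'],1]); o=-P['R'].T@P['t']
    return o+r*(z-o[2])/r[2]
def proj(P,X):
    c=P['R']@np.array(X)+P['t']; return c[0]/c[2]*P['fx']+P['cx'],c[1]/c[2]*P['fy']+P['cy'],c[2]
E
python3 - <<'E'
from h import *
s=env.state(); print({k:np.round(v,3) for k,v in s.items()})
for n in ['scene','top','wrist']:
    snap(n,n+'0'); P=env.camera_params(n); print(n,P['fx'],np.round(P['R'],2).tolist(),np.round(-np.array(P['R']).T@P['t']))
E
```

```text
pics
{'t': np.float64(0.0), 'joints': array([-1.394,  0.492,  1.559, -0.   ,  1.092, -0.106]), 'qvel': array([-0.001,  0.001, -0.001, -0.001,  0.   ,  0.   ]), 'tau': array([ 2.0000e-03, -6.1264e+01, -2.5818e+01,  6.9000e-02,  4.8000e-02,
       -0.0000e+00]), 'eef_pos': array([ 174.382, -600.006,  291.657]), 'tcp_rot': array([-3.14 , -0.   ,  0.283]), 'ft_force': array([0.119, 0.189, 0.387]), 'moment': array([ 0.028, -0.049,  0.014]), 'opening': np.float64(1.001)}
scene 513.0326924547181 [[0.19, 0.98, 0.01], [0.6, -0.1, -0.8], [-0.78, 0.15, -0.61]] [1413. -140.  820.]
top 501.39445781717626 [[-0.01, -1.0, 0.01], [-0.98, 0.01, -0.18], [0.18, -0.01, -0.98]] [ 291.   27. 1417.]
wrist 369.1199472709553 [[0.28, -0.96, -0.0], [-0.92, -0.27, 0.29], [-0.28, -0.08, -0.96]] [ 253. -579.  384.]
```

```bash
sleep 1
```

```text
(no output)
```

View pics/scene0.png

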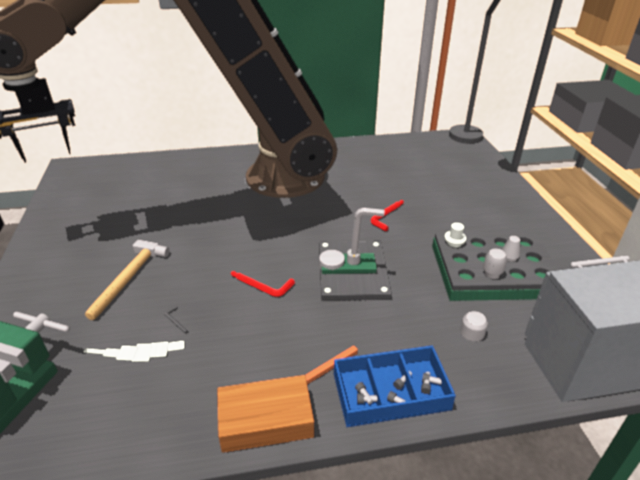

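View pics/top0.png

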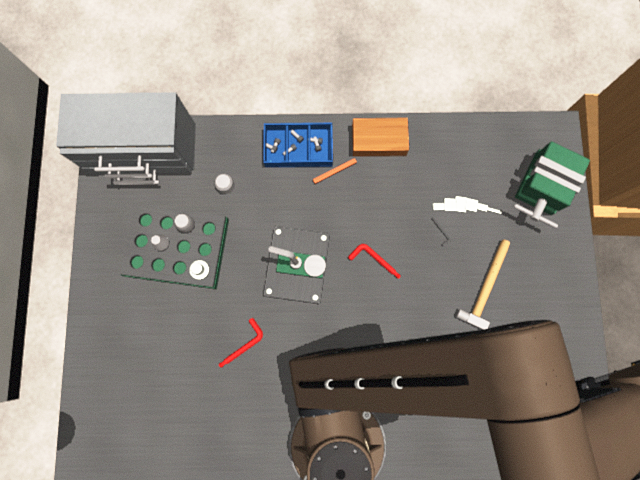

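View pics/wrist0.png

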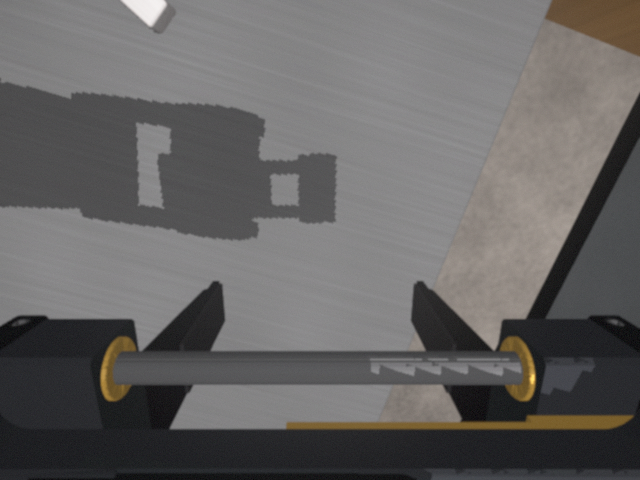

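The key is at scene (356,235) and top (296,262). The two similar red L's, at scene (265,284) and (388,214), don't match the bright-steel description. I'll enlarge and measure.

Run:
```python
from h import *
for f,(u0,v0,u1,v1) in {'scene0':(300,185,420,305),'top0':(235,205,355,325)}.items():
    z=np.load('pics/'+f+'.npz'); c=z['p'][v0:v1,u0:u1,::-1]; cv2.imwrite('pics/%s_crop.png'%f,cv2.resize(c,None,fx=5,fy=5,interpolation=cv2.INTER_CUBIC))
z=np.load('pics/top0.npz'); 
for u,v in [(296,262),(294,261),(285,255),(275,251),(315,265),(290,280),(278,232),(323,238),(268,294),(315,297)]:
    d=z['d'][v,u]; print(u,v,d,np.round(pt(z,u,v,d)))
```

```text
296 262 1331.117 [480. 101.  97.]
294 261 1309.3357 [480. 105. 119.]
285 255 1246.7177 [486. 124. 184.]
275 251 1242.1016 [495. 148. 190.]
315 265 1378.1632 [478.  52.  50.]
290 280 1400.4276 [441. 123.  19.]
278 232 1427.3867 [578. 157.  17.]
323 238 1426.9232 [560.  29.  15.]
268 294 1392.4482 [403. 184.  20.]
315 297 1385.7526 [392.  53.  26.]
```

```bash
sleep 1
```

```text
(no output)
```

View pics/scene0_crop.png

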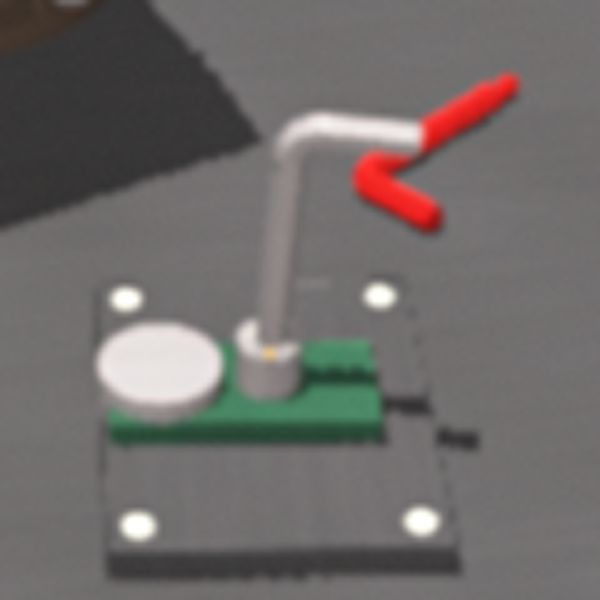

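View pics/top0_crop.png

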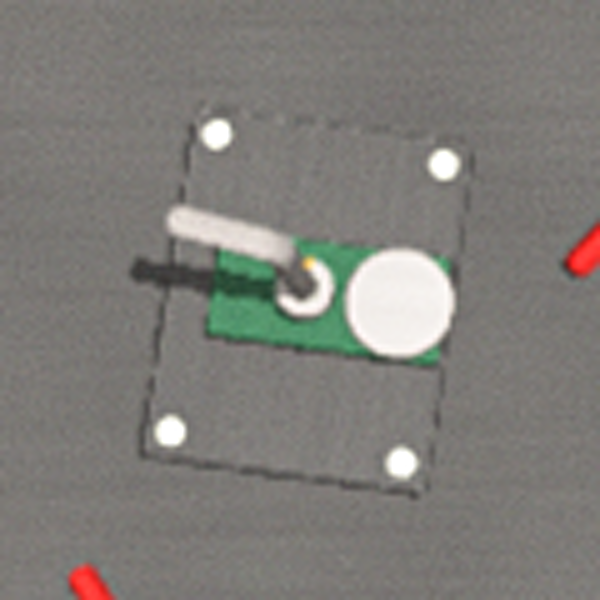

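Run:
```python
from h import *
z=np.load('pics/top0.npz'); s=np.load('pics/scene0.npz')
f=lambda a:(235+a[0]/5-.4,205+a[1]/5-.4)
g=lambda a:(300+a[0]/5-.4,185+a[1]/5-.4)
print('top: bolts',[np.round(plane(z,*f(a),20),1) for a in [(217,133),(443,163),(401,462),(171,430)]])
print('head',np.round(plane(z,*f((304,287)),62),1),'die',np.round(plane(z,*f((400,303)),48),1))
print('mark',np.round(plane(z,*f((309,264)),62),1))
print('scene mark',np.round(plane(s,*g((270,354)),62),1),'die',np.round(plane(s,*g((161,361)),48),1))
# key short arm tops via depth, both views
for n,q in(('top',z),('scene',s)):
    d=q['d']; P=[]
    for v in range(480):
        for u in range(640):
            if d[v,u]>0 and ((235<u<355 and 205<v<325) if n=='top' else (340<u<390 and 195<v<260)):
                X=pt(q,u,v,d[v,u])
                if abs(X[0]-485)<60 and abs(X[1]-120)<70 and X[2]>75: P.append(X)
    P=np.array(P); print(n,len(P)); np.save('pics/k%s.npy'%n,P)
    hi=P[P[:,2]>172]; print('short',len(hi),hi.min(0),hi.max(0))
    c=hi.mean(0); U=np.linalg.svd(hi-c)[2][0]; print(c,U,np.degrees(np.arctan2(U[1],U[0])))
    for a,b in((75,95),(95,115),(115,135),(135,155),(155,170)):
        m=(P[:,2]>a)&(P[:,2]<b); print(a,m.sum(),P[m].mean(0) if m.any() else '')
```

```text
top: bolts [array([580.2, 156.7,  20. ]), array([561.2,  28.4,  20. ]), array([392.5,  53.9,  20. ]), array([412. , 181.5,  20. ])]
head [485.2 105.   62. ] die [477.6  53.   48. ]
mark [497.9 102.3  62. ]
scene mark [502.6 103.7  62. ] die [482.   55.7  48. ]
top 194
short 149 [479.22622645 104.17054098 174.41390737] [506.88844564 163.7328729  191.25527412]
[493.1733668  133.96389627 184.32309992] [-0.26777642 -0.96116812 -0.06672063] -105.56755917282344
75 7 [481.44739677 103.17581322  85.64117198]
95 10 [481.08435736 104.97998916 107.82252758]
115 8 [482.45194938 104.32255314 125.20421055]
135 9 [481.28641737 107.21098425 144.41525578]
155 9 [482.1958511  107.13809849 163.15372911]
scene 422
short 182 [488.46944747 104.68364696 172.24517861] [514.51695771 167.68076449 190.43012667]
[502.52426531 135.43084856 182.66358252] [0.2796464  0.95882776 0.04946934] 73.74043923863384
75 46 [494.33949034 107.35882469  84.68038709]
95 49 [494.70836402 107.70600146 104.98158716]
115 50 [495.01146412 108.68577404 125.04431789]
135 49 [496.00079963 109.36594781 145.47809245]
155 41 [495.97661668 110.43933246 162.66845159]
```

```bash
cat >> h.py <<'E'
def rel(cur,tgt):
    """cur/tgt = (x,y,z,yaw_deg) -> linear,turn in tool axes (tool down)"""
    y=np.radians(cur[3]); d=np.array(tgt[:3],float)-np.array(cur[:3],float)
    ex=np.array([np.cos(y),np.sin(y),0]); ey=np.array([np.sin(y),-np.cos(y),0])
    return [round(float(d@ex),1),round(float(d@ey),1),round(float(-d[2]),1)], round(float(-np.radians(tgt[3]-cur[3])),3)
E
python3 - <<'E'
from h import *
c=(174.425,-600.178,292.261,np.degrees(.283))
for t in [(520,-300,292,45),(560,-60,292,74),(488.5,108,292,74)]: print(rel(c,t))
E
```

```text
([415.6, -191.7, 0.3], -0.502)
([521.1, -411.0, 0.3], -1.009)
([499.3, -592.3, 0.3], -1.009)
```

>>> play_rows --hand 60 --targets '[{"linear": [42, -19, 0], "turn": -0.05}, {"linear": [83, -38, 0], "turn": -0.1}, {"linear": [125, -57, 0], "turn": -0.15}, {"linear": [166, -77, 0], "turn": -0.2}, {"linear": [208, -96, 0], "turn": -0.25}, {"linear": [250, -115, 0], "turn": -0.3}, {"linear": [291, -134, 0], "turn": -0.35}, {"linear": [333, -153, 0], "turn": -0.4}, {"linear": [374, -173, 0], "turn": -0.45}, {"linear": [416, -192, 0], "turn": -0.5}, {"linear": [440, -240, 0], "turn": -0.6}, {"linear": [463, -285, 0], "turn": -0.7}, {"linear": [485, -330, 0], "turn": -0.8}, {"linear": [503, -375, 0], "turn": -0.9}, {"linear": [521, -411, 0], "turn": -1.009}]'

```text
t: 2.02
eef_pos: [559.9, -58.3, 292.2]
tcp_rot: [-3.141, 0.0, 1.296]
ft_force: [0.3, 0.1, 0.2]
opening: 0.632
```

>>> play_rows --targets '[{"linear": [0, 0, 0], "turn": 0}]'

```text
t: 2.15
eef_pos: [560.2, -57.9, 292.1]
tcp_rot: [-3.141, -0.0, 1.296]
ft_force: [-1.1, -0.4, 0.5]
opening: 0.632
```

Run:
```python
from h import *
s=env.state(); print(s['t'],s['eef_pos'],s['tcp_rot'],s['ft_force'],s['joints'])
c=(560,-60,292,74)
print(rel((*s['eef_pos'],np.degrees(s['tcp_rot'][2])),(488.5,108,292,74)))
snap('wrist','w1')
```

```text
2.15 [560.16636465 -57.94996632 292.13427474] [-3.14135952e+00 -8.07485902e-05  1.29569480e+00] [-1.07921328 -0.39909438  0.47689458] [-2.20404916e-01  4.03293085e-01  1.71279821e+00  1.09196616e-04
  1.02572974e+00  5.46399701e-02]
([140.2, -114.1, 0.1], 0.004)
```

View pics/w1.png

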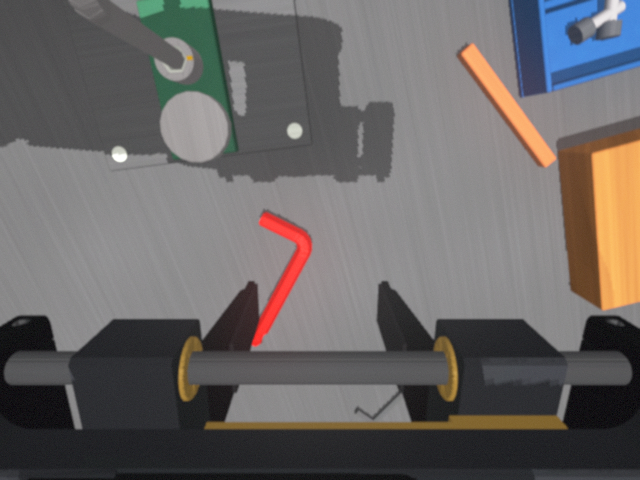

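>>> play_rows --targets '[{"linear": [28, -23, 0], "turn": 0}, {"linear": [56, -46, 0], "turn": 0}, {"linear": [84, -68, 0], "turn": 0}, {"linear": [112, -91, 0], "turn": 0}, {"linear": [130, -106, 0], "turn": 0}, {"linear": [140, -114, 0], "turn": 0}, {"linear": [140, -114, 0], "turn": 0}]'

```text
t: 3.08
eef_pos: [489.1, 105.6, 292.2]
tcp_rot: [3.141, 0.0, 1.291]
ft_force: [0.9, 0.1, 0.2]
opening: 0.627
```

Run:
```python
from h import *
z=np.load('pics/w1.npz')
print('head',plane(z,176,60,62),'mark',plane(z,188,58,62),'die',plane(z,194,126,48))
s=env.state(); print(s['t'],s['eef_pos'],s['tcp_rot'],s['ft_force'],s['joints'])
snap('wrist','w2'); snap('scene','s2')
```

```text
head [490.47856777 101.89667689  62.        ] mark [500.17103997 100.62127918  62.        ] die [481.63302661  52.78792522  48.        ]
3.075 [489.13133448 105.55050622 292.22388385] [3.14142885e+00 1.93178712e-04 1.29143489e+00] [0.88506248 0.12705193 0.17957748] [ 8.05452893e-02  3.14674195e-01  1.85789119e+00 -2.89329409e-04
  9.68942012e-01  3.60070506e-01]
```

View pics/w2.png

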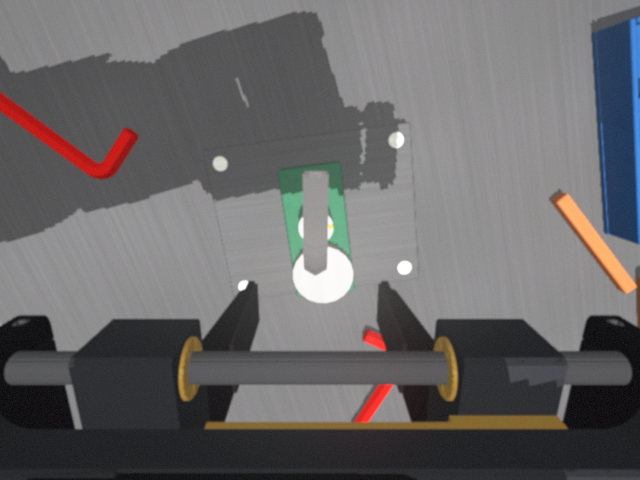

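View pics/s2.png

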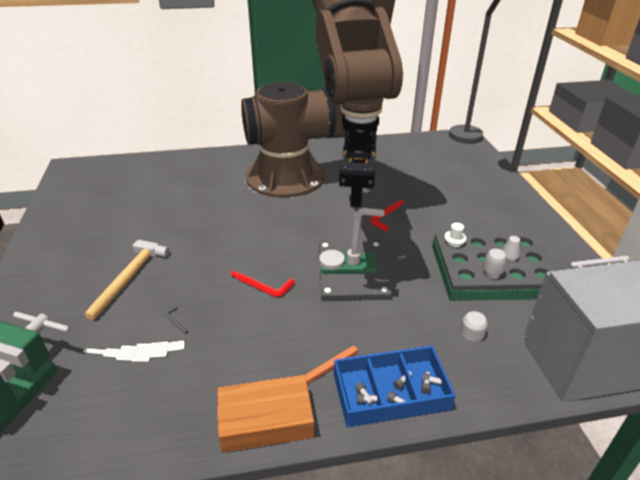

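Run:
```python
from h import *
z=np.load('pics/w2.npz')
B=[plane(z,u,v,20) for u,v in [(220,163),(396.5,139.5),(404.5,267.5),(243,286)]]
print(np.round(B,1),np.mean(B,0))
# key top pts by depth
d=z['d'];P=[]
for v in range(160,285):
    for u in range(290,345):
        if d[v,u]>0:
            X=pt(z,u,v,d[v,u])
            if X[2]>184: P.append((u,v,*X))
P=np.array(P); print(len(P),P[:,4].max())
for v in range(170,276,8):
    m=P[:,1]==v
    if m.any(): print(v,P[m][:,0].min(),P[m][:,0].max(),np.round(P[m][:,2:].mean(0),1))
Q=P[:,2:4];c=Q.mean(0);U=np.linalg.svd(Q-c)[2][0];print(c,U,np.degrees(np.arctan2(U[1],U[0])))
crop=z['p'][150:300,240:400,::-1];cv2.imwrite('pics/w2c.png',cv2.resize(crop,None,fx=4,fy=4,interpolation=cv2.INTER_CUBIC))
```

```text
[[414.3 181.5  20. ]
 [583.3 155.6  20. ]
 [563.2  26.6  20. ]
 [392.9  53.8  20. ]] [488.41810861 104.37532582  20.        ]
2323 191.30638465278065
178 303.0 327.0 [504.9 160.5 186.1]
186 302.0 327.0 [503.8 156.4 186. ]
194 304.0 326.0 [502.7 152.3 186.4]
202 303.0 327.0 [501.4 148.1 186.5]
210 303.0 326.0 [500.  144.  186.7]
218 303.0 327.0 [499.  139.7 186.9]
226 303.0 327.0 [497.7 135.3 187. ]
234 303.0 327.0 [496.5 131.1 187.4]
242 303.0 327.0 [495.2 126.6 187.5]
250 303.0 327.0 [493.9 122.2 187.6]
258 303.0 326.0 [492.3 117.6 187.2]
266 309.0 321.0 [491.  112.3 185.5]
[498.74421054 138.85073872] [-0.28103063 -0.9596988 ] -106.32172561865852
```

View pics/w2c.png

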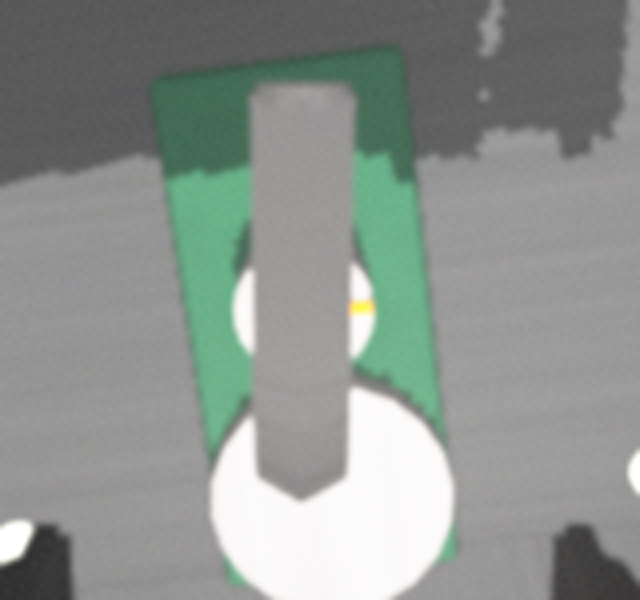

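>>> play_rows --hand 50 --targets '[{"linear": [1.7, 0, 30], "turn": 0.005}, {"linear": [1.7, 0, 60], "turn": 0.005}, {"linear": [1.7, 0, 77], "turn": 0.005}, {"linear": [1.7, 0, 87], "turn": 0.005}, {"linear": [1.7, 0, 87], "turn": 0.005}, {"linear": [1.7, 0, 87], "turn": 0.005}]'

```text
t: 3.92
eef_pos: [489.8, 107.3, 205.8]
tcp_rot: [3.141, -0.0, 1.286]
ft_force: [0.9, 0.2, -0.1]
opening: 0.526
```

Run:
```python
from h import *
s=env.state(); print(s['t'],s['eef_pos'],s['tcp_rot'],s['ft_force'])
p,d=snap('wrist','w3')
```

```text
3.925 [489.82176192 107.33011312 205.80175131] [ 3.14061953e+00 -2.81909977e-04  1.28648850e+00] [ 0.90036929  0.19007389 -0.05911687]
```

View pics/w3.png

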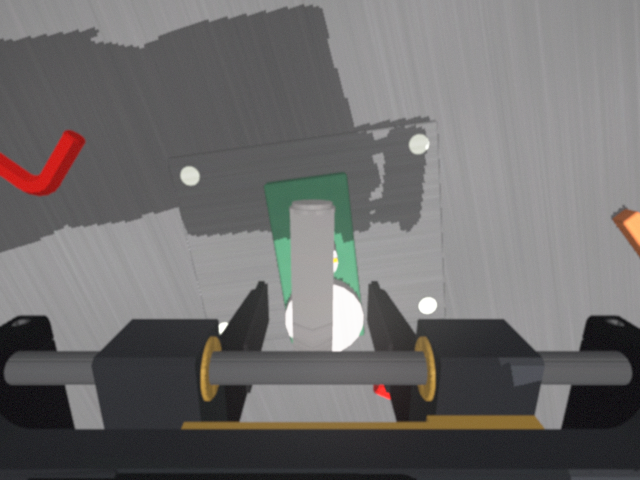

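The key's short arm is at (312,205–340), about 1.5 mm left of the finger midline (317). I'll centre on it and close.

>>> play_rows --targets '[{"linear": [0, -1.5, 0], "turn": 0}, {"linear": [0, -1.5, 0], "turn": 0}]'

```text
t: 4.22
eef_pos: [488.0, 108.0, 205.5]
tcp_rot: [3.141, -0.0, 1.287]
ft_force: [-0.0, -0.1, -0.4]
opening: 0.527
```

>>> play_rows --hand 0 --targets '[{"linear": [0, 0, 0], "turn": 0}, {"linear": [0, 0, 0], "turn": 0}, {"linear": [0, 0, 0], "turn": 0}, {"linear": [0, 0, 0], "turn": 0}, {"linear": [0, 0, 0], "turn": 0}]'

```text
t: 4.85
eef_pos: [488.1, 107.9, 205.2]
tcp_rot: [3.141, 0.0, 1.287]
ft_force: [-0.3, 0.6, 0.5]
opening: 0.152
```

>>> play_rows --targets '[{"linear": [0, 0, -5], "turn": 0}, {"linear": [0, 0, -15], "turn": 0}, {"linear": [0, 0, -30], "turn": 0}, {"linear": [0, 0, -45], "turn": 0}, {"linear": [0, 0, -50], "turn": 0}, {"linear": [0, 0, -50], "turn": 0}]'

```text
t: 5.6
eef_pos: [488.0, 107.9, 255.6]
tcp_rot: [3.141, -0.0, 1.287]
ft_force: [0.2, -0.0, -2.3]
opening: 0.148
```

Run:
```python
from h import *
s=env.state(); print(s['t'],s['eef_pos'],s['tcp_rot'],s['ft_force'],s['moment'])
p,d=snap('wrist','w4'); p2,_=snap('scene','s4')
a=cv2.resize(p2[150:300,290:440,::-1],(600,600),interpolation=cv2.INTER_CUBIC); cv2.imwrite('pics/s4c.png',a)
```

```text
5.6 [488.02837889 107.92157319 255.61192776] [ 3.14079685e+00 -1.83928509e-04  1.28686254e+00] [ 0.20551788 -0.00510957 -2.30528352] [-0.00584083 -0.05453306  0.02852181]
```

View pics/w4.png

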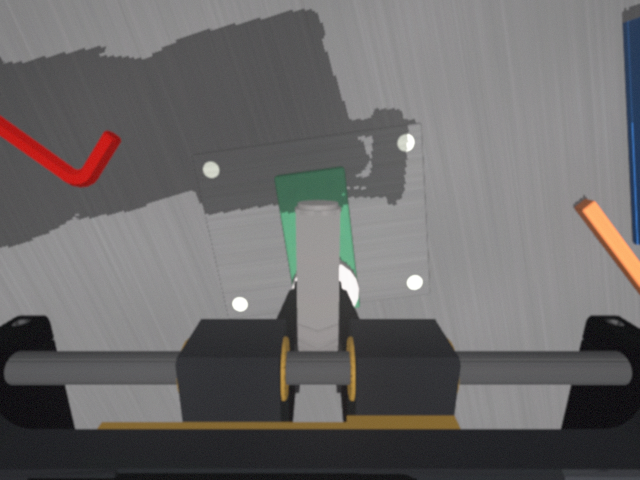

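View pics/s4c.png

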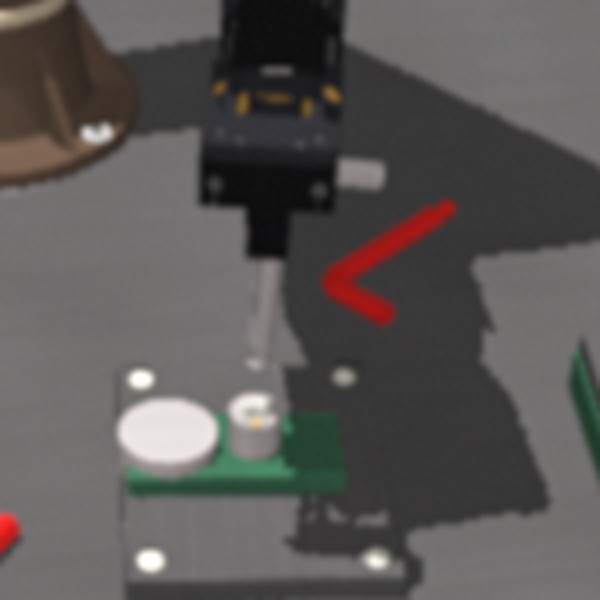

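Run:
```python
from h import *
for th in list(range(0,100,10)):
    a=np.radians(th); t=98-10*th/90; P=np.array([-15,62])-t*np.array([-np.sin(a),-np.cos(a)])-7*np.array([np.cos(a),-np.sin(a)])
    print(th,'P',np.round(P,1),'rel to s=3.2,z=196.6 -> x %.1f z %.1f'%(P[0]-3.2,196.6-P[1]))
```

```text
0 P [-22. 160.] rel to s=3.2,z=196.6 -> x -25.2 z 36.6
10 P [ -5.1 158.6] rel to s=3.2,z=196.6 -> x -8.3 z 38.0
20 P [ 11.2 154.4] rel to s=3.2,z=196.6 -> x 8.0 z 42.2
30 P [ 26.3 147.5] rel to s=3.2,z=196.6 -> x 23.1 z 49.1
40 P [ 39.8 138.2] rel to s=3.2,z=196.6 -> x 36.6 z 58.4
50 P [ 51.3 126.8] rel to s=3.2,z=196.6 -> x 48.1 z 69.8
60 P [ 60.6 113.7] rel to s=3.2,z=196.6 -> x 57.4 z 82.9
70 P [67.4 99.4] rel to s=3.2,z=196.6 -> x 64.2 z 97.2
80 P [71.5 84.4] rel to s=3.2,z=196.6 -> x 68.3 z 112.2
90 P [73. 69.] rel to s=3.2,z=196.6 -> x 69.8 z 127.6
```

>>> play_rows --targets '[{"linear": [-18, 0.4, 0], "turn": 0}, {"linear": [-36, 0.4, 0], "turn": 0}, {"linear": [-36, 0.4, 18], "turn": 0}, {"linear": [-36, 0.4, 35], "turn": 0}, {"linear": [-36, 0.4, 37], "turn": 0}, {"linear": [-30, 0.4, 37], "turn": 0}, {"linear": [-25, 0.4, 37], "turn": 0}, {"linear": [-19, 0.4, 37], "turn": 0}, {"linear": [-13, 0.4, 37.5], "turn": 0}, {"linear": [-8, 0.4, 38], "turn": 0}, {"linear": [0, 0.4, 40], "turn": 0}, {"linear": [8, 0.4, 42], "turn": 0}]'

```text
t: 7.2
eef_pos: [491.0, 115.7, 213.5]
tcp_rot: [3.141, 0.001, 1.287]
ft_force: [-0.1, -4.8, 1.4]
opening: 0.143
```

Run:
```python
from h import *
s=env.state(); print(s['t'],s['eef_pos'],s['tcp_rot'],s['ft_force'],s['moment'])
p2,_=snap('scene','s5')
a=cv2.resize(p2[150:300,290:440,::-1],(600,600),interpolation=cv2.INTER_CUBIC); cv2.imwrite('pics/s5c.png',a)
```

```text
7.2 [490.96288754 115.65893957 213.47932384] [3.14064990e+00 5.16638786e-04 1.28733074e+00] [-0.07046643 -4.81033971  1.43079191] [-1.41309758 -0.09445784  0.0515446 ]
```

View pics/s5c.png

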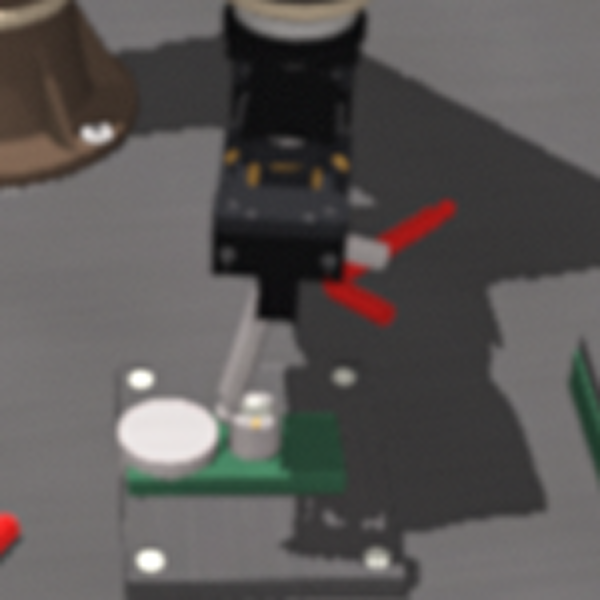

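>>> play_rows --targets '[{"linear": [8, 0, 3.5], "turn": 0}, {"linear": [15, 0, 7], "turn": 0}, {"linear": [22, 0, 11.5], "turn": 0}, {"linear": [28.6, 0, 16.4], "turn": 0}, {"linear": [34.5, 0, 22], "turn": 0}, {"linear": [40, 0, 27.8], "turn": 0}, {"linear": [45, 0, 34.3], "turn": 0}, {"linear": [49.4, 0, 41], "turn": 0}, {"linear": [53, 0, 48], "turn": 0}, {"linear": [56.2, 0, 55], "turn": 0}, {"linear": [58.5, 0, 62.5], "turn": 0}, {"linear": [60.3, 0, 70], "turn": 0}]'

```text
t: 8.75
eef_pos: [507.4, 173.4, 142.5]
tcp_rot: [-3.141, 0.0, 1.287]
ft_force: [0.4, -0.6, 2.3]
opening: 0.141
```

Run:
```python
from h import *
s=env.state(); print(s['t'],s['eef_pos'],s['tcp_rot'],s['ft_force'],s['moment'])
p2,_=snap('scene','s6')
a=cv2.resize(p2[150:300,290:440,::-1],(600,600),interpolation=cv2.INTER_CUBIC); cv2.imwrite('pics/s6c.png',a)
```

```text
8.75 [507.40343078 173.43531685 142.52714515] [-3.14106724e+00  3.60153374e-04  1.28676417e+00] [ 0.42530294 -0.61070751  2.28469623] [-0.34853675  0.0120379   0.00575036]
```

View pics/s6c.png

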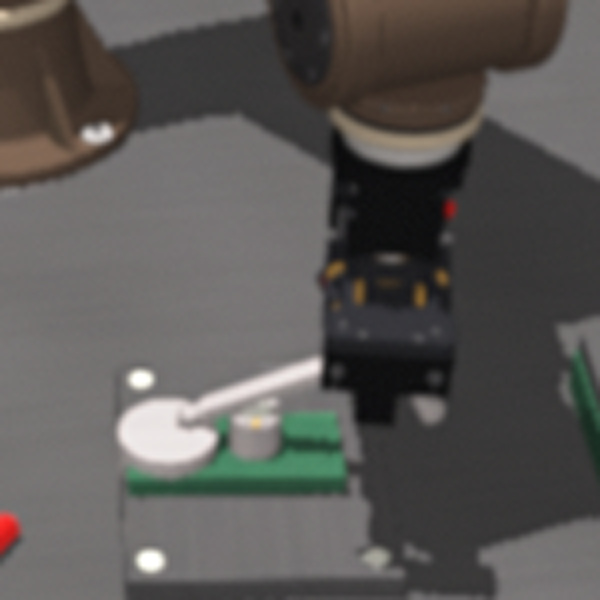

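>>> play_rows --targets '[{"linear": [0.7, 0, 5], "turn": 0}, {"linear": [1.2, 0, 10], "turn": 0}, {"linear": [1.5, 0, 13], "turn": 0}, {"linear": [1.5, 0, 16], "turn": 0}, {"linear": [1.5, 0, 16], "turn": 0}]'

```text
t: 9.43
eef_pos: [508.0, 174.8, 127.0]
tcp_rot: [-3.141, 0.0, 1.287]
ft_force: [0.5, 0.2, 0.8]
opening: 0.144
```

Run:
```python
from h import *
s=env.state(); print(s['t'],s['eef_pos'],s['tcp_rot'],s['ft_force'],s['moment'])
p2,_=snap('scene','s7'); snap('wrist','w7')
a=cv2.resize(p2[150:300,290:440,::-1],(600,600),interpolation=cv2.INTER_CUBIC); cv2.imwrite('pics/s7c.png',a)
```

```text
9.425 [507.959798   174.75699647 127.04567953] [-3.14148770e+00  1.96537304e-04  1.28684140e+00] [0.5112419  0.19116123 0.8260828 ] [-0.25402406 -0.07913475 -0.00479291]
```

View pics/s7c.png

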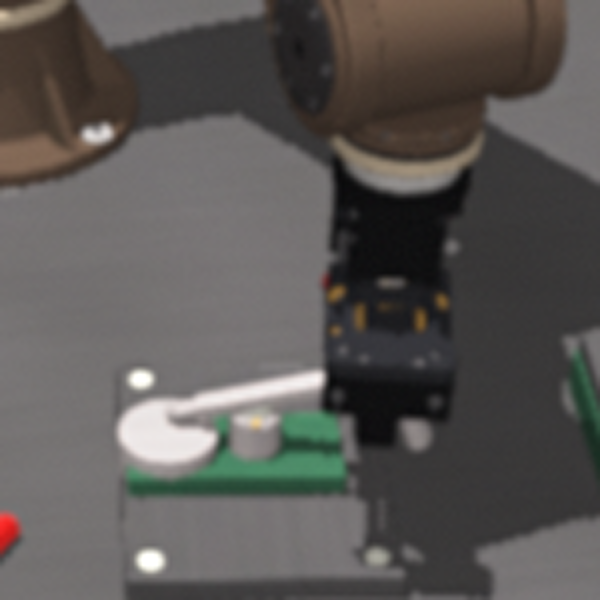

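View pics/w7.png

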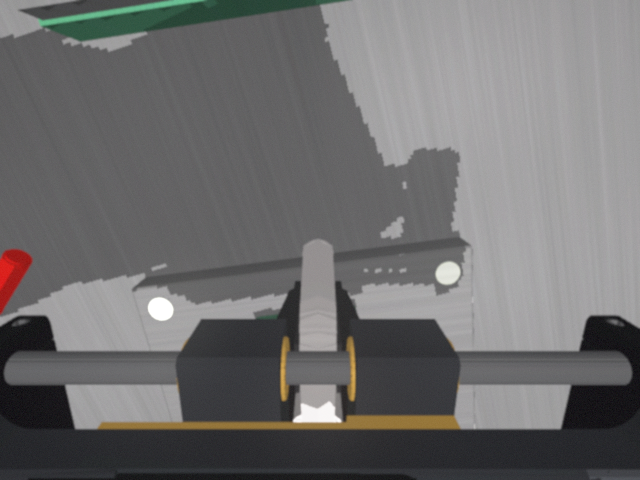

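```bash
cat >> h.py <<'E'
def armfit(f,box,zmin,C=(487.5,104.7),e=(.277,.961)):
    q=np.load('pics/%s.npz'%f); d=q['d']; P=[]
    u0,v0,u1,v1=box
    for v in range(v0,v1):
        for u in range(u0,u1):
            if d[v,u]>0:
                X=pt(q,u,v,d[v,u])
                if X[2]>zmin: P.append(X)
    P=np.array(P); e=np.array(e); s=(P[:,:2]-C)@e; l=(P[:,:2]-C)@np.array([e[1],-e[0]])
    return s,l,P[:,2],P
E
python3 - <<'E'
from h import *
s,l,z,P=armfit('s7',(325,235,372,258),64)
m=np.abs(l)<12; s,l,z=s[m],l[m],z[m]
for a in range(-40,70,10):
    k=(s>a)&(s<a+10)
    if k.sum()>2: print(a,k.sum(),'ztop %.1f zmed %.1f l %.1f..%.1f'%(np.percentile(z[k],90),np.median(z[k]),l[k].min(),l[k].max()))
E
```

```text
-40 9 ztop 69.6 zmed 66.4 l -0.4..7.9
-30 23 ztop 71.9 zmed 69.0 l -2.9..11.6
-20 24 ztop 75.9 zmed 71.5 l -2.8..10.9
-10 27 ztop 78.1 zmed 74.5 l -3.0..11.3
0 28 ztop 82.9 zmed 78.4 l -2.2..11.0
10 30 ztop 85.2 zmed 81.0 l -5.9..11.8
20 25 ztop 88.0 zmed 83.9 l -2.6..10.2
30 27 ztop 92.6 zmed 88.6 l -1.6..11.6
40 3 ztop 86.6 zmed 86.3 l 5.8..9.8
```

Run:
```python
from h import *
s,l,z,P=armfit('w7',(290,236,346,345),10)
m=np.abs(l)<9; s,l,z=s[m],l[m],z[m]
for a in range(60,150,4):
    k=(s>a)&(s<=a+4)
    if k.sum()>2: print(a,k.sum(),'z %.1f..%.1f med %.1f l %.1f..%.1f'%(z[k].min(),z[k].max(),np.median(z[k]),l[k].min(),l[k].max()))
p=np.load('pics/w7.npz')['p'];cv2.imwrite('pics/w7c.png',cv2.resize(p[220:440,240:400,::-1],None,fx=3,fy=2.7,interpolation=cv2.INTER_CUBIC))
```

```text
72 13 z 19.3..20.9 med 20.2 l -8.8..-8.2
76 120 z 10.6..101.8 med 99.4 l -9.0..8.3
80 961 z 49.4..107.9 med 98.3 l -9.0..9.0
84 569 z 71.8..105.1 med 96.4 l -8.9..8.3
88 697 z 77.3..98.0 med 90.3 l -5.6..8.4
92 676 z 65.9..91.5 med 79.2 l -5.6..8.4
96 563 z 53.2..80.1 med 67.4 l -5.6..8.4
100 400 z 48.5..67.5 med 56.2 l -5.5..8.4
104 36 z 49.5..54.4 med 51.7 l -1.6..4.6
```

View pics/w7c.png

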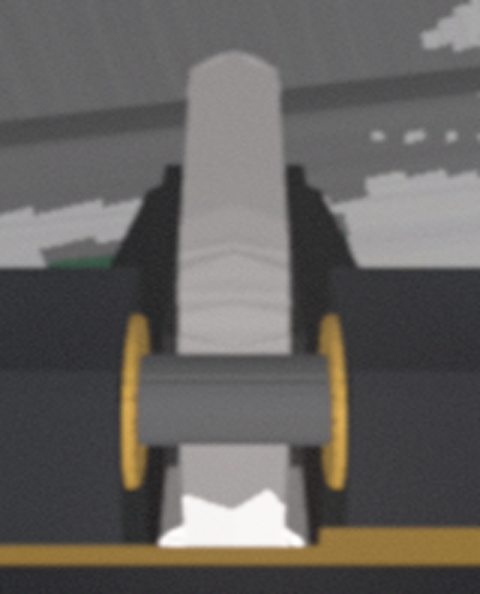

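The key slid up in the grip while pivoting, and its long tip now rests on the clamped die, at about 73° of the 90°. I'll use the die as a level seat instead. With the short tip on the table off the plate's +x edge and the long arm on the die (48 mm + 8 mm), the key sits level, and I can regrasp it there.

Run:
```python
from h import *
c=(507.96,174.76,127.05,73.73)
print(rel(c,(594.4,36,182,-8.6)))
```

```text
([-109.0, 121.9, -55.0], 1.437)
```

>>> play_rows --targets '[{"linear": [0, 0, -20], "turn": 0}, {"linear": [0, 0, -45], "turn": 0}, {"linear": [0, 0, -60], "turn": 0}]'

```text
t: 9.9
eef_pos: [508.0, 174.8, 188.0]
tcp_rot: [3.141, -0.0, 1.287]
ft_force: [-0.8, -0.3, -2.4]
opening: 0.147
```

>>> play_rows --targets '[{"linear": [-10, 11, 0], "turn": 0.13}, {"linear": [-20, 22, 0], "turn": 0.26}, {"linear": [-30, 33, 0], "turn": 0.39}, {"linear": [-40, 45, 0], "turn": 0.52}, {"linear": [-50, 56, 0], "turn": 0.65}, {"linear": [-60, 67, 0], "turn": 0.78}, {"linear": [-70, 78, 0], "turn": 0.91}, {"linear": [-80, 89, 0], "turn": 1.04}, {"linear": [-90, 100, 0], "turn": 1.17}, {"linear": [-100, 111, 0], "turn": 1.3}, {"linear": [-109, 122, 0], "turn": 1.437}, {"linear": [-109, 122, 0], "turn": 1.437}, {"linear": [-109, 122, 0], "turn": 1.437}]'

```text
t: 11.52
eef_pos: [594.1, 36.3, 187.0]
tcp_rot: [3.142, 0.001, -0.147]
ft_force: [-0.2, 0.2, -3.4]
opening: 0.143
```

Run:
```python
from h import *
s=env.state(); print(s['t'],s['eef_pos'],s['tcp_rot'],s['ft_force'],s['moment'],s['joints'])
p2,_=snap('scene','s8'); snap('wrist','w8')
a=cv2.resize(p2[150:300,270:420,::-1],(600,600),interpolation=cv2.INTER_CUBIC); cv2.imwrite('pics/s8c.png',a)
```

```text
11.525 [594.12380697  36.3024222  186.96397812] [ 3.14152125e+00  6.90518480e-04 -1.47288437e-01] [-0.15933261  0.22865483 -3.41548563] [ 0.05827995 -0.10318411  0.03058592] [-4.99127196e-02  5.71419490e-01  1.73969479e+00 -5.32727272e-06
  8.31172562e-01  1.66817561e+00]
```

View pics/s8c.png

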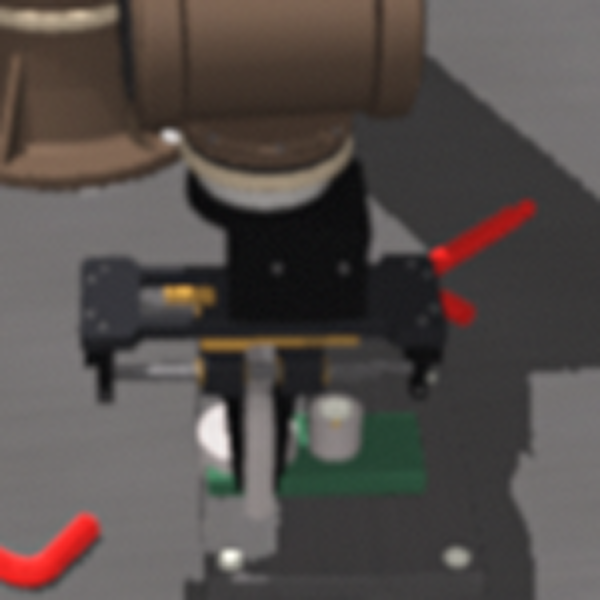

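View pics/w8.png

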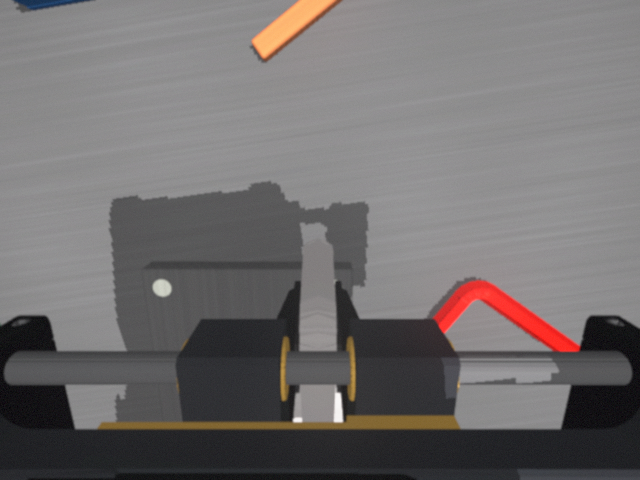

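>>> play_rows --targets '[{"linear": [0, 0, 20], "turn": 0}, {"linear": [0, 0, 40], "turn": 0}, {"linear": [0, 0, 52], "turn": 0}, {"linear": [0, 0, 58], "turn": 0}, {"linear": [0, 0, 62], "turn": 0}, {"linear": [0, 0, 66], "turn": 0}, {"linear": [0, 0, 70], "turn": 0}, {"linear": [0, 0, 74], "turn": 0}]'

```text
t: 12.62
eef_pos: [594.8, 35.9, 113.4]
tcp_rot: [-3.142, -0.001, -0.15]
ft_force: [2.3, -0.9, 2.2]
opening: 0.145
```

Run:
```python
from h import *
s=env.state(); print(s['t'],s['eef_pos'],s['tcp_rot'],s['ft_force'],s['moment'])
snap('wrist','w9')
e=(np.cos(np.radians(-8.6)),np.sin(np.radians(-8.6)))
for f in('w8','w9'):
    s,l,z,P=armfit(f,(290,200,346,440),8,C=(479.7,53.3),e=e)
    m=(np.abs(l)<9); s,l,z=s[m],l[m],z[m]
    for a in range(100,150,4):
        k=(s>a)&(s<=a+4)&(z>25 if f=='w8' else z>8)
        if k.sum()>2: print(a,k.sum(),'z %.1f..%.1f med %.1f l %.1f..%.1f'%(z[k].min(),z[k].max(),np.median(z[k]),l[k].min(),l[k].max()))
```

```text
12.625 [594.83587962  35.92130777 113.41832198] [-3.14158633e+00 -1.02671452e-03 -1.50256926e-01] [ 2.31961538 -0.91230197  2.15849943] [ 0.05600429  0.00687869 -0.02787612]
100 223 z 154.9..161.5 med 158.3 l -6.1..7.8
104 175 z 157.4..179.9 med 161.2 l -7.6..8.8
108 72 z 162.5..183.1 med 168.2 l -7.7..8.8
112 47 z 168.9..188.2 med 178.6 l -7.7..-7.5
116 33 z 176.5..186.8 med 181.7 l -7.7..-7.5
120 233 z 157.4..186.1 med 160.9 l -7.7..7.8
124 805 z 114.9..184.3 med 159.6 l -8.9..9.0
128 769 z 109.6..171.7 med 156.8 l -9.0..7.8
132 639 z 141.5..159.1 med 152.2 l -6.2..7.8
136 1112 z 129.2..216.2 med 146.7 l -6.2..7.8
140 1836 z 117.9..224.0 med 204.9 l -6.2..7.8
144 1725 z 108.9..206.7 med 202.5 l -6.1..7.8
148 123 z 108.4..119.3 med 112.7 l -3.7..5.8
100 237 z 83.0..88.3 med 85.2 l -5.6..8.2
104 240 z 83.7..105.1 med 87.0 l -7.2..8.9
108 94 z 87.7..109.2 med 90.9 l -7.3..8.9
112 49 z 93.8..113.3 med 104.0 l -7.3..-7.0
116 36 z 102.3..112.4 med 107.6 l -7.2..-7.1
120 189 z 83.6..111.5 med 86.6 l -7.3..8.2
124 764 z 36.9..110.8 med 85.1 l -8.5..9.0
128 872 z 35.2..96.5 med 81.9 l -9.0..9.0
132 725 z 59.9..84.1 med 76.2 l -5.7..8.3
136 1183 z 46.7..142.4 med 68.2 l -5.7..8.3
140 1731 z 31.7..149.7 med 130.6 l -5.8..8.5
144 1525 z 32.6..149.6 med 129.1 l -5.6..8.1
```

View pics/w9.png

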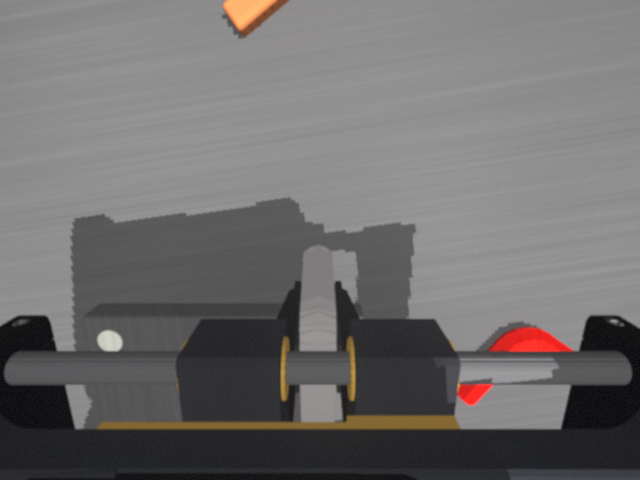

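>>> play_rows --targets '[{"linear": [0, 0, 3], "turn": 0}, {"linear": [0, 0, 6], "turn": 0}, {"linear": [0, 0, 9], "turn": 0}, {"linear": [0, 0, 12], "turn": 0}, {"linear": [0, 0, 15], "turn": 0}, {"linear": [0, 0, 15], "turn": 0}]'

```text
t: 13.42
eef_pos: [594.3, 36.0, 97.9]
tcp_rot: [3.141, 0.001, -0.15]
ft_force: [1.2, 0.4, 0.5]
opening: 0.147
```

```bash
cat > q.py <<'E'
from h import *
import sys
f=sys.argv[1]
s=env.state(); print(s['t'],s['eef_pos'],s['tcp_rot'],s['ft_force'],s['moment'],s['opening'])
snap('wrist',f)
e=(np.cos(np.radians(-8.6)),np.sin(np.radians(-8.6)))
s,l,z,P=armfit(f,(300,200,336,440),6,C=(479.7,53.3),e=e)
m=(np.abs(l-1)<5); s,l,z=s[m],l[m],z[m]
for a in range(70,152,4):
    k=(s>a)&(s<=a+4)
    if k.sum()>2: print(a,k.sum(),'z %.1f..%.1f med %.1f'%(z[k].min(),z[k].max(),np.median(z[k])))
E
python3 q.py w10
```

```text
13.425 [594.34682799  36.00061177  97.85890201] [ 3.14143653e+00  7.51168802e-04 -1.50212853e-01] [1.22267381 0.39453031 0.46971552] [ 0.03060763  0.11314785 -0.0189614 ] 0.146505592202607
86 22 z 69.4..71.3 med 70.5
90 175 z 69.8..74.1 med 71.7
94 180 z 70.0..74.8 med 72.4
98 205 z 70.1..74.9 med 72.8
102 215 z 70.8..75.5 med 73.2
106 144 z 71.7..75.8 med 74.0
118 4 z 70.4..71.3 med 71.0
122 299 z 66.9..74.5 med 71.8
126 390 z 63.9..73.5 med 69.1
130 502 z 49.1..70.0 med 63.7
134 1009 z 16.3..126.0 med 49.1
138 508 z 15.6..133.2 med 114.8
142 944 z 112.0..134.8 med 116.2
146 490 z 109.3..117.3 med 113.3
```

Run:
```python
from h import *
p2,_=snap('scene','s10')
a=cv2.resize(p2[150:300,270:420,::-1],(600,600),interpolation=cv2.INTER_CUBIC); cv2.imwrite('pics/s10c.png',a)
```

```text
(no output)
```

View pics/w10.png

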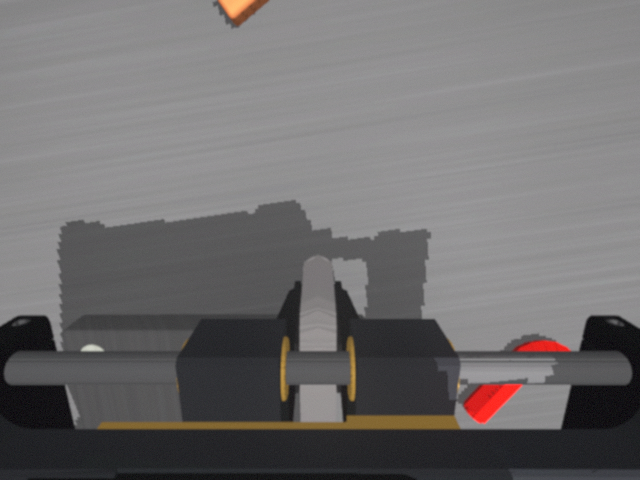

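View pics/s10c.png

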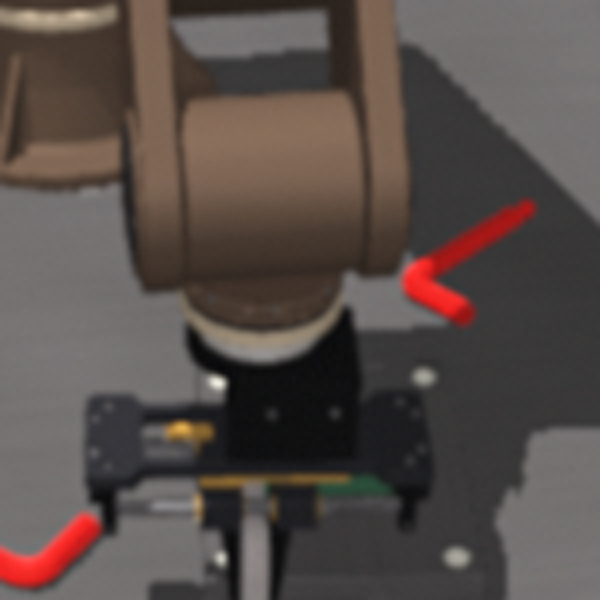

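>>> play_rows --targets '[{"linear": [0, 0, 2.5], "turn": 0}, {"linear": [0, 0, 5], "turn": 0}, {"linear": [0, 0, 7], "turn": 0}, {"linear": [0, 0, 9], "turn": 0}, {"linear": [0, 0, 9], "turn": 0}]'

```text
t: 14.15
eef_pos: [594.1, 36.0, 89.0]
tcp_rot: [3.141, 0.001, -0.15]
ft_force: [-0.8, 1.0, 3.7]
opening: 0.146
```

```bash
python3 q.py w11
```

```text
14.15 [594.06112247  36.03887695  89.00504546] [ 3.14137986e+00  1.41773483e-03 -1.50161855e-01] [-0.82870696  0.97494877  3.74549547] [ 0.13802752  0.77781671 -0.03166257] 0.14641523113179147
90 104 z 63.2..67.2 med 64.6
94 218 z 63.0..67.7 med 65.3
98 218 z 63.4..67.7 med 65.5
102 231 z 63.4..67.9 med 65.6
106 187 z 63.3..67.8 med 66.0
110 3 z 67.2..67.7 med 67.5
118 4 z 61.6..63.0 med 62.8
122 274 z 60.4..66.2 med 63.4
126 407 z 56.6..65.1 med 60.9
130 516 z 27.9..61.5 med 55.7
134 1222 z 6.0..117.4 med 38.7
138 332 z 7.5..124.5 med 116.2
142 909 z 100.4..126.0 med 106.9
146 405 z 100.9..108.1 med 104.2
```

>>> play_rows --targets '[{"linear": [0, 0, 1.5], "turn": 0}, {"linear": [0, 0, 3], "turn": 0}, {"linear": [0, 0, 3], "turn": 0}]'

```text
t: 14.58
eef_pos: [593.6, 36.1, 85.9]
tcp_rot: [3.141, 0.003, -0.15]
ft_force: [-3.9, -0.2, 4.7]
opening: 0.145
```

```bash
python3 q.py w12
```

```text
14.575 [593.55973081  36.10483416  85.91680802] [ 3.14128715e+00  2.71977202e-03 -1.50170862e-01] [-3.87563279 -0.21744662  4.68950948] [ 0.23913485  1.34519839 -0.05357537] 0.1448564434584916
90 106 z 60.7..64.5 med 62.5
94 225 z 60.7..65.4 med 62.9
98 219 z 59.9..65.6 med 62.9
102 237 z 60.5..65.4 med 63.1
106 183 z 61.3..65.9 med 63.4
110 3 z 64.8..65.8 med 64.9
118 10 z 58.7..60.7 med 60.2
122 297 z 56.9..63.4 med 60.7
126 403 z 52.2..62.2 med 58.0
130 575 z 12.7..59.1 med 52.3
134 1110 z 6.1..114.7 med 38.2
138 487 z 101.9..121.8 med 119.0
142 899 z 97.5..122.7 med 103.3
146 231 z 98.4..104.3 med 100.7
```

>>> play_rows --hand 19 --targets '[{"linear": [0, 0, 0], "turn": 0}, {"linear": [0, 0, 0], "turn": 0}, {"linear": [0, 0, 0], "turn": 0}]'

```text
t: 15.0
eef_pos: [594.7, 35.9, 86.1]
tcp_rot: [3.142, -0.0, -0.15]
ft_force: [0.5, 0.1, 0.2]
opening: 0.201
```

```bash
python3 q.py w13
```

```text
15.0 [594.67924476  35.93969721  86.13341394] [ 3.14152805e+00 -3.36458825e-04 -1.50244849e-01] [0.54325042 0.09331557 0.16970788] [-0.02362836 -0.00044461  0.01184561] 0.20073375581444364
90 69 z 60.5..63.2 med 61.7
94 223 z 60.3..64.8 med 62.6
98 217 z 60.1..64.6 med 62.4
102 233 z 60.2..65.1 med 62.6
106 211 z 60.8..64.8 med 62.8
110 9 z 63.5..64.8 med 63.9
122 253 z 56.6..62.7 med 60.2
126 386 z 54.1..61.6 med 58.0
130 466 z 11.4..58.7 med 53.6
134 1100 z 6.0..113.9 med 36.7
138 253 z 102.2..121.1 med 113.1
142 966 z 98.8..122.9 med 104.4
146 536 z 97.6..105.3 med 101.7
```

View pics/w13.png

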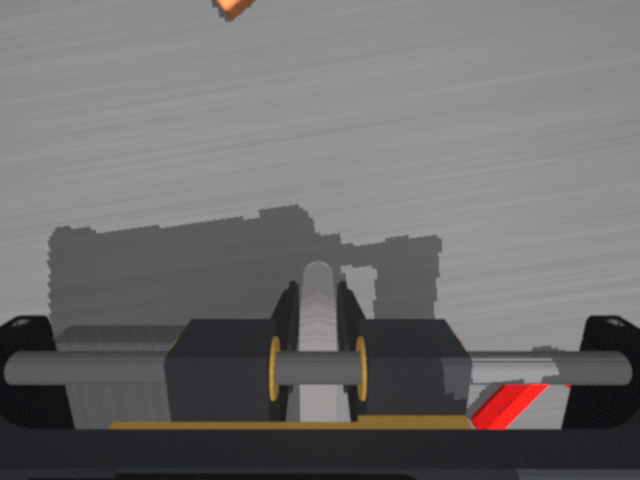

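>>> play_rows --targets '[{"linear": [0, 0, -10], "turn": 0}, {"linear": [0, 0, -20], "turn": 0}, {"linear": [0, 0, -29], "turn": 0}, {"linear": [-10, 0, -29], "turn": 0}, {"linear": [-20, 0, -29], "turn": 0}, {"linear": [-28, 0, -29], "turn": 0}, {"linear": [-28, 0, -29], "turn": 0}]'

```text
t: 15.92
eef_pos: [566.2, 40.3, 115.1]
tcp_rot: [3.141, 0.001, -0.15]
ft_force: [-0.1, 1.1, 0.4]
opening: 0.199
```

```bash
python3 q.py w14
python3 - <<'E'
from h import *
p2,_=snap('scene','s14')
a=cv2.resize(p2[150:300,270:420,::-1],(600,600),interpolation=cv2.INTER_CUBIC); cv2.imwrite('pics/s14c.png',a)
E
```

```text
15.925 [566.21234046  40.29761433 115.07467452] [ 3.14144308e+00  7.52189049e-04 -1.50108566e-01] [-0.13487327  1.14565953  0.42917295] [ 0.04697539 -0.0528894   0.02464887] 0.199024968133051
74 48 z 60.5..63.6 med 61.9
78 176 z 59.5..64.4 med 62.2
82 184 z 60.0..64.7 med 62.3
86 187 z 59.6..64.8 med 62.4
90 182 z 59.6..64.7 med 62.4
94 189 z 59.8..65.0 med 62.5
98 188 z 59.8..64.9 med 62.6
102 198 z 60.0..65.1 med 62.6
106 366 z 60.3..143.3 med 64.1
110 444 z 60.4..150.2 med 132.1
114 1169 z 60.5..151.6 med 133.0
118 715 z 60.1..133.8 med 129.5
122 246 z 58.3..64.7 med 61.1
126 259 z 54.7..62.1 med 58.7
130 282 z 47.5..59.1 med 54.9
134 443 z 6.9..55.3 med 42.0
```

View pics/w14.png

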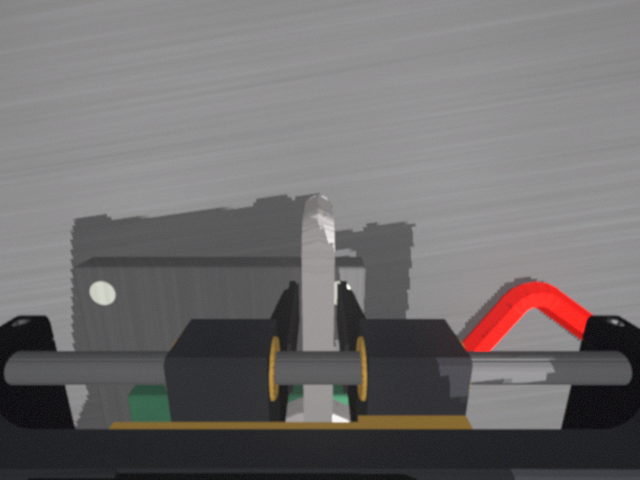

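View pics/s14c.png

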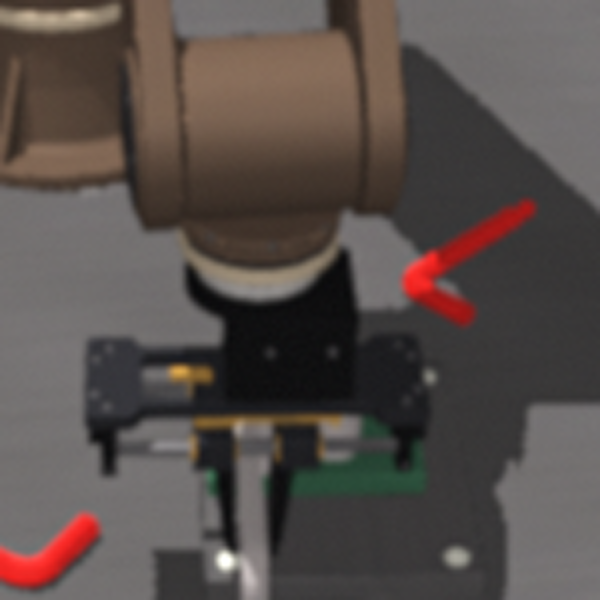

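The key is level at a top height of about 64–65 mm (expected 64) and stands on its short tip. I'll grip it here, near its balance point.

>>> play_rows --hand 0 --targets '[{"linear": [0, 0, 0], "turn": 0}, {"linear": [0, 0, 0], "turn": 0}, {"linear": [0, 0, 0], "turn": 0}, {"linear": [0, 0, 0], "turn": 0}]'

```text
t: 16.52
eef_pos: [566.9, 40.1, 115.2]
tcp_rot: [3.142, -0.0, -0.15]
ft_force: [1.0, 0.3, 0.4]
opening: 0.145
```

>>> play_rows --targets '[{"linear": [0, 0, -10], "turn": 0}, {"linear": [0, 0, -35], "turn": 0}, {"linear": [0, 0, -70], "turn": 0}, {"linear": [0, 0, -90], "turn": 0}, {"linear": [0, 0, -90], "turn": 0}]'

```text
t: 17.15
eef_pos: [567.1, 40.2, 206.8]
tcp_rot: [-3.141, -0.003, -0.15]
ft_force: [-0.3, 0.6, -3.2]
opening: 0.15
```

```bash
python3 q.py w15
python3 - <<'E'
from h import *
p2,_=snap('scene','s15'); p1,_=snap('top','t15')
a=cv2.resize(p2[150:300,270:420,::-1],(400,400),interpolation=cv2.INTER_CUBIC)
b=cv2.resize(p1[205:325,235:355,::-1],(400,400),interpolation=cv2.INTER_CUBIC); cv2.imwrite('pics/c15.png',np.hstack([a,b]))
E
```

```text
17.15 [567.14313227  40.17828859 206.82818061] [-3.14135973e+00 -2.89528254e-03 -1.50168334e-01] [-0.25628841  0.60096517 -3.16570105] [ 0.07496234 -0.00897093 -0.03472096] 0.14988168913372515
74 50 z 150.5..153.8 med 152.2
78 170 z 150.0..155.3 med 152.7
82 181 z 150.3..155.8 med 152.7
86 184 z 150.3..155.2 med 152.7
90 186 z 150.4..155.3 med 152.8
94 191 z 150.4..155.4 med 152.9
98 187 z 150.7..155.7 med 153.0
102 194 z 150.9..155.3 med 153.1
106 369 z 150.5..233.7 med 154.5
110 459 z 150.7..240.8 med 222.9
114 1154 z 150.6..242.4 med 223.5
118 721 z 149.9..224.2 med 219.9
122 246 z 147.5..153.9 med 151.0
126 267 z 143.7..152.3 med 148.3
130 294 z 115.1..148.3 med 143.8
134 409 z 93.2..143.8 med 125.0
```

View pics/w15.png

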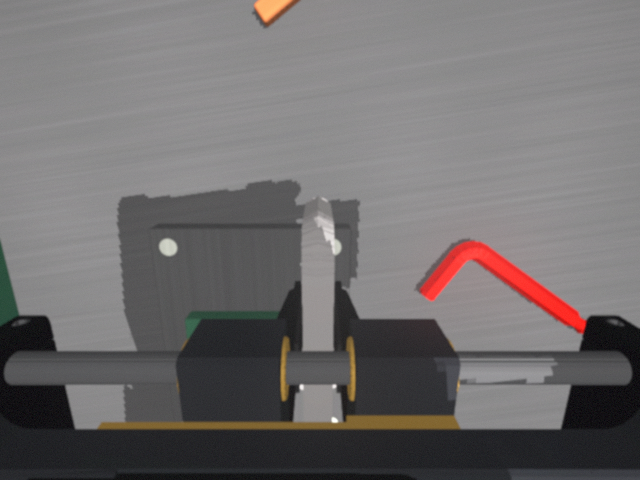

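View pics/c15.png

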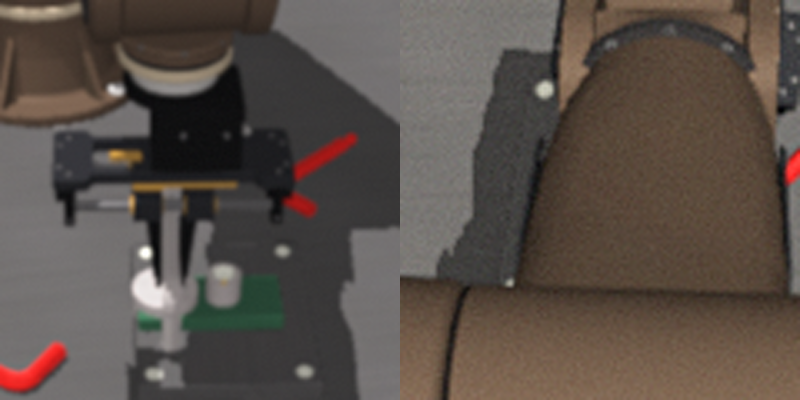

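>>> play_rows --targets '[{"linear": [0, -2, 0], "turn": -0.177}, {"linear": [0, -5, 0], "turn": -0.354}, {"linear": [0, -7, 0], "turn": -0.531}, {"linear": [0, -10, 0], "turn": -0.709}, {"linear": [0, -12, 0], "turn": -0.886}, {"linear": [0, -14, 0], "turn": -1.063}, {"linear": [0, -17, 0], "turn": -1.24}, {"linear": [0, -19, 0], "turn": -1.417}, {"linear": [0, -21, 0], "turn": -1.595}, {"linear": [0, -24, 0], "turn": -1.772}, {"linear": [0, -26, 0], "turn": -1.949}, {"linear": [1, -29, 0], "turn": -2.126}, {"linear": [1, -31, 0], "turn": -2.303}, {"linear": [1, -33, 0], "turn": -2.48}, {"linear": [1, -36, 0], "turn": -2.658}, {"linear": [1, -38, 0], "turn": -2.835}, {"linear": [1, -40, 0], "turn": -3.012}, {"linear": [1, -40, 0], "turn": -3.012}, {"linear": [1, -40, 0], "turn": -3.012}]'

```text
t: 19.68
eef_pos: [573.7, 79.5, 204.6]
tcp_rot: [-3.141, -0.001, 2.858]
ft_force: [-0.3, -0.1, -2.8]
opening: 0.146
```

Run:
```python
from h import *
s=env.state(); print(s['t'],s['eef_pos'],s['tcp_rot'],s['ft_force'],s['joints'])
p,d=snap('wrist','w16'); cv2.imwrite('pics/w16c.png',cv2.resize(p[150:350,220:420,::-1],(600,600),interpolation=cv2.INTER_CUBIC))
```

```text
19.675 [573.66427258  79.51467616 204.58671609] [-3.14121052e+00 -1.05308558e-03  2.85783500e+00] [-0.28882141 -0.05296137 -2.78796339] [ 2.37114962e-02  5.29011380e-01  1.76544792e+00 -6.06585686e-05
  8.48252709e-01 -1.26328724e+00]
```

View pics/w16.png

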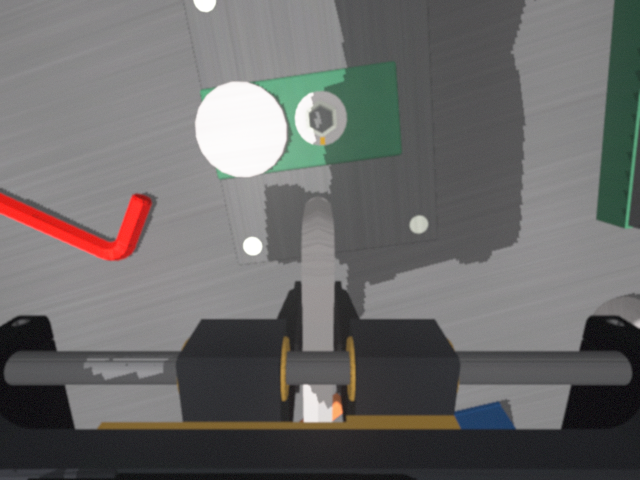

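View pics/w16c.png

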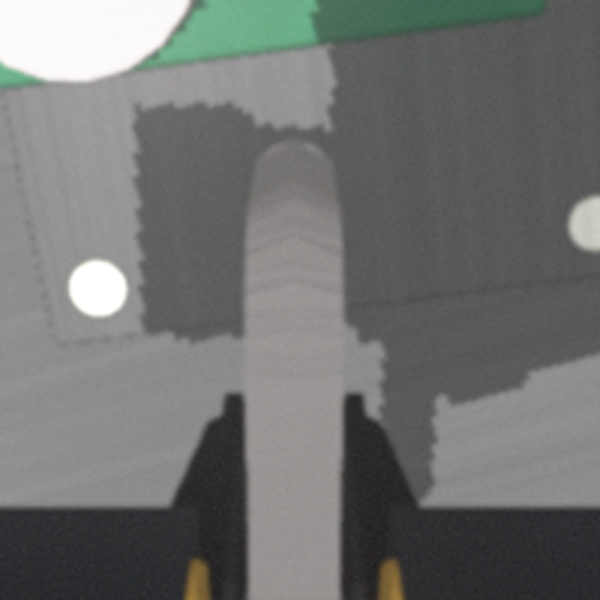

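Run:
```python
from h import *
z=np.load('pics/w16.npz'); p=z['p']
cv2.imwrite('pics/w16h.png',cv2.resize(p[82:152,285:360,::-1],None,fx=8,fy=8,interpolation=cv2.INTER_CUBIC))
hsv=cv2.cvtColor(p,cv2.COLOR_RGB2HSV)
m=((hsv[...,0]>15)&(hsv[...,0]<32)&(hsv[...,1]>90))
v,u=np.where(m[85:155,290:355]); print('mark',u.mean()+290,v.mean()+85,len(u))
# head mask: z 58..66 by depth
d=z['d']; H=[]
for vv in range(85,155):
    for uu in range(290,355):
        X=pt(z,uu,vv,d[vv,uu])
        if 59<X[2]<66: H.append((uu,vv))
H=np.array(H); (cx,cy),r=cv2.minEnclosingCircle(H.astype(np.float32)); print('head',cx,cy,r,H.mean(0),len(H))
C=plane(z,cx,cy,62); M=plane(z,u.mean()+290,v.mean()+85,62); print('C',C,'M',M,np.degrees(np.arctan2(*(M-C)[[1,0]])),np.linalg.norm(M-C))
s=env.state(); yaw=s['tcp_rot'][2]; T=s['eef_pos']; e=np.array([np.cos(yaw),np.sin(yaw)]); n=np.array([e[1],-e[0]])
print('C in tool',(C-T)[:2]@e,(C-T)[:2]@n,C[2]-T[2])
# key points in tool frame
P=[]
for vv in range(190,320):
    for uu in range(296,342):
        X=pt(z,uu,vv,d[vv,uu])-T
        if X[2]>-112: P.append((X[:2]@e,X[:2]@n,X[2],uu,vv))
P=np.array(P); P=P[(abs(P[:,1])<12)]
for a in range(-112,-50,6):
    k=(P[:,2]>a)&(P[:,2]<=a+6)
    if k.sum()>3: print(a,k.sum(),'x %.1f..%.1f y %.1f..%.1f'%(P[k,0].min(),P[k,0].max(),P[k,1].min(),P[k,1].max()))
k=(P[:,2]>-60)
for a in range(12,48,4):
    kk=k&(P[:,0]>a)&(P[:,0]<=a+4)
    if kk.sum()>3: print(a,'z %.1f y %.1f..%.1f'%(P[kk,2].max(),P[kk,1].min(),P[kk,1].max()))
```

```text
mark 322.10526315789474 140.5 38
head 320.5 118.0 27.11559295654297 [320.4449127  117.85490668] 1661
C [488.06986817 104.81163539  62.        ] M [500.91433331 102.12146637  62.        ] -11.829148859090362 13.123158693527268
C in tool 89.33500863377833 0.38049475450217557 -142.75747738837663
-112 62 x 42.9..47.0 y -8.3..5.5
-106 52 x 43.0..46.8 y -8.1..5.3
-100 56 x 42.8..46.7 y -8.4..5.1
-94 63 x 42.8..46.8 y -8.3..5.5
-88 76 x 42.6..46.8 y -8.4..5.3
-82 91 x 9.1..46.6 y -11.6..9.7
-76 162 x 8.3..46.7 y -11.9..9.9
-70 301 x 8.6..46.3 y -11.6..9.8
-64 510 x 8.7..44.7 y -11.3..9.4
-58 2247 x 0.8..41.9 y -10.9..9.0
-52 556 x 3.0..32.8 y -10.6..8.7
12 z -49.4 y -8.1..5.4
16 z -49.5 y -8.1..5.4
20 z -49.8 y -8.0..5.3
24 z -49.4 y -8.4..5.2
28 z -50.5 y -8.4..5.3
32 z -51.3 y -8.4..5.3
36 z -53.6 y -8.0..5.3
40 z -57.6 y -6.3..3.1
```

View pics/w16h.png

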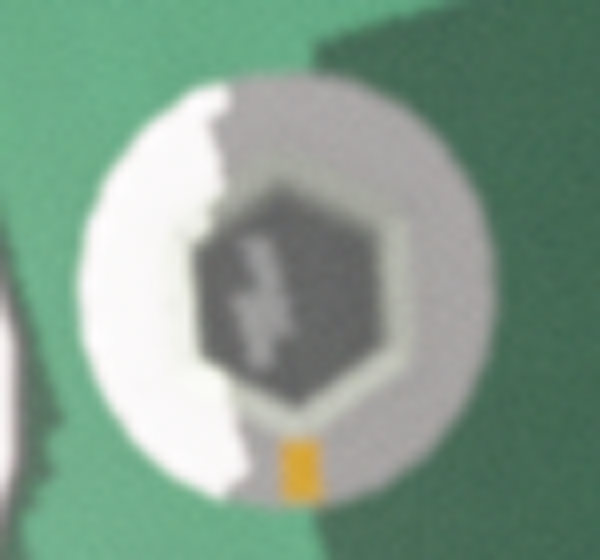

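>>> play_rows --targets '[{"linear": [10, 1, 0], "turn": -0.014}, {"linear": [20, 2, 0], "turn": -0.028}, {"linear": [30, 3, 0], "turn": -0.042}, {"linear": [40, 4, 5], "turn": -0.056}, {"linear": [48, 4.5, 12], "turn": -0.07}, {"linear": [50.7, 4.5, 19], "turn": -0.07}, {"linear": [50.7, 4.5, 21], "turn": -0.07}, {"linear": [50.7, 4.5, 21], "turn": -0.07}, {"linear": [50.7, 4.5, 21], "turn": -0.07}]'

```text
t: 20.85
eef_pos: [526.6, 97.8, 184.3]
tcp_rot: [3.142, 0.0, 2.932]
ft_force: [-0.4, -0.6, -2.2]
opening: 0.143
```

Run:
```python
from h import *
s=env.state(); print(s['t'],s['eef_pos'],s['tcp_rot'],s['ft_force'])
p,d=snap('wrist','w17'); cv2.imwrite('pics/w17c.png',cv2.resize(p[170:320,245:395,::-1],(600,600),interpolation=cv2.INTER_CUBIC))
p2,_=snap('scene','s17'); cv2.imwrite('pics/s17c.png',cv2.resize(p2[170:290,290:410,::-1],(600,600),interpolation=cv2.INTER_CUBIC))
```

```text
20.85 [526.63095593  97.79581569 184.27917533] [3.14157213e+00 3.53049737e-04 2.93154645e+00] [-0.424874   -0.61983795 -2.21927855]
```

View pics/w17c.png

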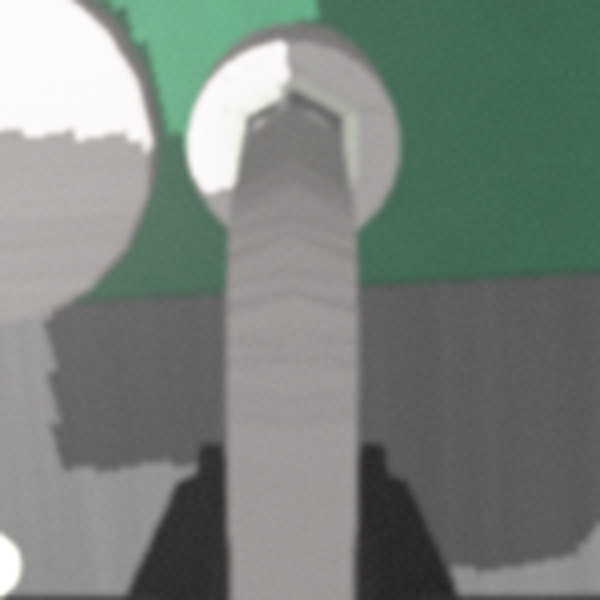

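View pics/s17c.png

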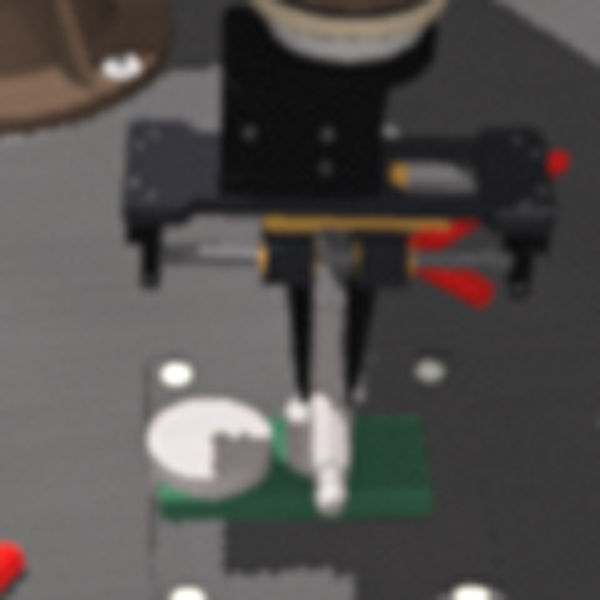

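>>> play_rows --targets '[{"linear": [0, 0.2, 3], "turn": 0}, {"linear": [0, 0.2, 6], "turn": 0}, {"linear": [0, 0.2, 8], "turn": 0}, {"linear": [0, 0.2, 10], "turn": 0}, {"linear": [0, 0.2, 11], "turn": 0}, {"linear": [0, 0.2, 11], "turn": 0}]'

```text
t: 21.7
eef_pos: [526.4, 98.1, 173.2]
tcp_rot: [-3.141, -0.0, 2.932]
ft_force: [0.1, -0.3, -1.4]
opening: 0.142
```

>>> play_rows --targets '[{"linear": [0, 0, 1.5], "turn": 0}, {"linear": [0, 0, 3], "turn": 0}, {"linear": [0, 0, 4.5], "turn": 0}, {"linear": [0, 0, 4.5], "turn": 0}]'

```text
t: 22.2
eef_pos: [526.4, 98.1, 168.6]
tcp_rot: [-3.141, -0.0, 2.932]
ft_force: [-0.1, -0.2, -2.6]
opening: 0.146
```

No resistance, so the tip is in the socket. I'll continue down gently.

>>> play_rows --targets '[{"linear": [0, 0, 2], "turn": 0}, {"linear": [0, 0, 4], "turn": 0}, {"linear": [0, 0, 6], "turn": 0}, {"linear": [0, 0, 8], "turn": 0}, {"linear": [0, 0, 9], "turn": 0}, {"linear": [0, 0, 9], "turn": 0}]'

```text
t: 22.95
eef_pos: [526.4, 98.1, 159.6]
tcp_rot: [-3.141, -0.0, 2.932]
ft_force: [-0.2, 1.1, -2.7]
opening: 0.143
```

Run:
```python
from h import *
s=env.state(); print(s['t'],s['eef_pos'],s['tcp_rot'],s['ft_force'],s['moment'])
p,d=snap('wrist','w18'); cv2.imwrite('pics/w18c.png',cv2.resize(p[170:320,245:395,::-1],(600,600),interpolation=cv2.INTER_CUBIC))
```

```text
22.95 [526.3852889   98.07697365 159.63734176] [-3.14148564e+00 -6.15443847e-05  2.93178426e+00] [-0.19557435  1.06567091 -2.72523812] [ 0.03595784 -0.1248862   0.01489363]
```

View pics/w18c.png

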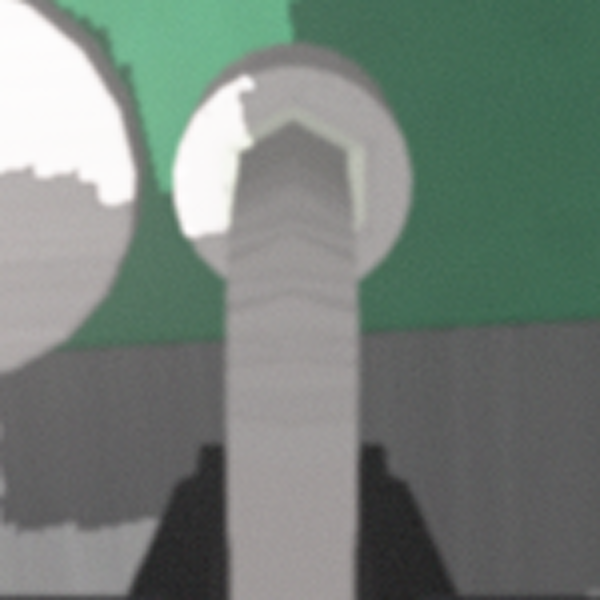

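>>> play_rows --targets '[{"linear": [0, 0, 1], "turn": 0}, {"linear": [0, 0, 2], "turn": 0}, {"linear": [0, 0, 2.5], "turn": 0}, {"linear": [0, 0, 2.5], "turn": 0}]'

```text
t: 23.5
eef_pos: [526.4, 98.1, 157.2]
tcp_rot: [-3.142, -0.0, 2.932]
ft_force: [-0.2, 0.1, -2.2]
opening: 0.144
```

>>> play_rows --targets '[{"linear": [0, 0, 0.7], "turn": 0}, {"linear": [0, 0, 1.4], "turn": 0}, {"linear": [0, 0, 1.4], "turn": 0}]'

```text
t: 23.88
eef_pos: [527.0, 98.1, 156.4]
tcp_rot: [3.141, 0.002, 2.932]
ft_force: [1.2, 0.1, 4.1]
opening: 0.144
```

Bottomed: z stopped at 156.4 (expected ~156.5) with a push of about 6 N. I'll release and check the seating.

>>> play_rows --hand 26 --targets '[{"linear": [0, 0, -0.5], "turn": 0}, {"linear": [0, 0, -0.5], "turn": 0}, {"linear": [0, 0, -0.5], "turn": 0}]'

```text
t: 24.25
eef_pos: [526.3, 98.1, 156.2]
tcp_rot: [-3.141, -0.0, 2.932]
ft_force: [0.5, 0.6, -0.1]
opening: 0.276
```

>>> play_rows --targets '[{"linear": [-20, 0, -0.5], "turn": 0}, {"linear": [-45, 0, -0.5], "turn": 0}, {"linear": [-66, 0, -0.5], "turn": 0}, {"linear": [-76, 0, -0.5], "turn": 0}, {"linear": [-76, 0, -0.5], "turn": 0}]'

```text
t: 24.88
eef_pos: [600.7, 82.2, 156.5]
tcp_rot: [-3.141, -0.0, 2.932]
ft_force: [-0.1, 0.5, -0.3]
opening: 0.274
```

Run:
```python
from h import *
s=env.state(); print(s['t'],s['eef_pos'],s['tcp_rot'],s['ft_force'],s['moment'])
p,d=snap('wrist','w19')
p2,_=snap('scene','s19'); cv2.imwrite('pics/s19c.png',cv2.resize(p2[170:290,290:410,::-1],(600,600),interpolation=cv2.INTER_CUBIC))
z=np.load('pics/w19.npz'); T=s['eef_pos']; C=np.array([488.4,104.7])
P=[]
for v in range(100,420):
    for u in range(280,360):
        X=pt(z,u,v,d[v,u])
        if 90<X[2]<112: P.append(X)
P=np.array(P); a=np.radians(-12.3); e=np.array([np.cos(a),np.sin(a)]); r=(P[:,:2]-C)@e; l=(P[:,:2]-C)@np.array([-e[1],e[0]])
for q in range(-10,90,10):
    k=(r>q)&(r<=q+10)&(abs(l)<12)
    if k.sum()>5: print(q,k.sum(),'ztop %.1f l %.1f..%.1f'%(np.percentile(P[k,2],97),l[k].min(),l[k].max()))
```

```text
24.875 [600.65664047  82.19704581 156.51194101] [-3.14143400e+00 -3.90002991e-04  2.93155125e+00] [-0.07956139  0.54790275 -0.3475067 ] [ 0.05282748 -0.17719491  0.02253137]
20 886 ztop 104.2 l -6.6..7.3
30 953 ztop 103.3 l -6.7..7.4
40 893 ztop 101.8 l -6.6..7.4
50 815 ztop 100.8 l -6.2..7.6
60 746 ztop 99.4 l -6.4..7.4
70 694 ztop 98.3 l -6.1..7.6
80 657 ztop 97.0 l -6.2..7.9
```

View pics/w19.png

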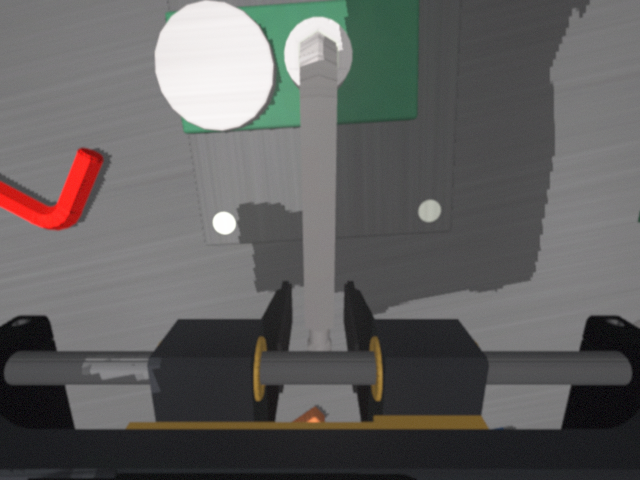

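View pics/s19c.png

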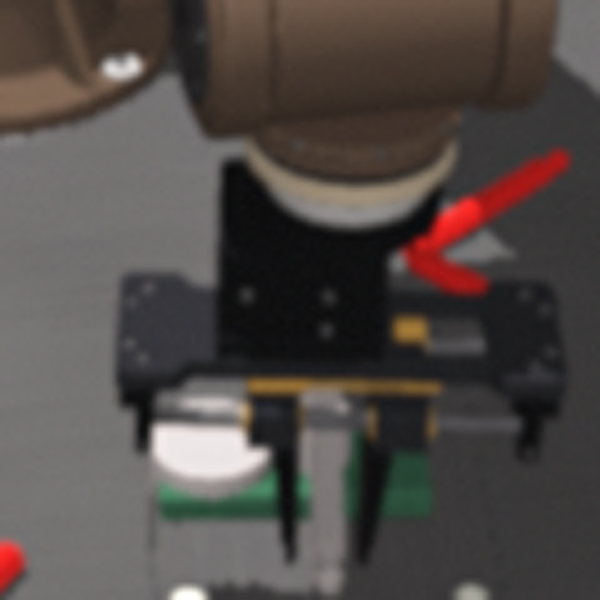

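The key stands in the screw with its long arm sagging about 7° at the free end. The axis is ~84 mm high at the 115 mm lever point, so I'll lower 13 mm and narrow to a loose straddle. Then I'll push along an arc.

>>> play_rows --hand 20 --targets '[{"linear": [0, 0, 6], "turn": 0}, {"linear": [0, 0, 12], "turn": 0}, {"linear": [0, 0, 12], "turn": 0}]'

```text
t: 25.35
eef_pos: [600.4, 82.3, 144.1]
tcp_rot: [-3.141, -0.001, 2.932]
ft_force: [0.5, 0.1, 0.1]
opening: 0.21
```

>>> play_rows --targets '[{"linear": [0, -2.9, 0], "turn": 0.025}, {"linear": [0.1, -5.7, 0], "turn": 0.05}, {"linear": [0.3, -8.6, 0], "turn": 0.075}, {"linear": [0.6, -11.4, 0], "turn": 0.1}, {"linear": [0.9, -14.3, 0], "turn": 0.125}, {"linear": [1.3, -17.1, 0], "turn": 0.15}, {"linear": [1.8, -19.9, 0], "turn": 0.175}, {"linear": [2.3, -22.7, 0], "turn": 0.2}]'

```text
t: 26.35
eef_pos: [593.8, 60.4, 144.9]
tcp_rot: [3.142, 0.0, 2.73]
ft_force: [1.0, 2.7, 0.6]
opening: 0.214
```

```bash
cat > st.py <<'E'
from h import *
s=env.state(); C=np.array([488.4,104.7]); T=s['eef_pos']; d=T[:2]-C; r=np.linalg.norm(d); ph=np.arctan2(d[1],d[0]); F=s['ft_force']; yaw=s['tcp_rot'][2]
n=np.array([np.sin(ph),-np.cos(ph)])
print('t %.2f r %.1f ang %.2f yaw %.2f z %.1f Fext_cw %.1f Frad %.1f Fz %.1f -> torque %.2f'%(s['t'],r,np.degrees(ph),np.degrees(yaw),T[2],F[:2]@n,F[:2]@d/r,F[2],-F[:2]@n*r/1000),np.round(s['moment'],2),s['opening'])
E
python3 st.py
```

```text
t 26.35 r 114.3 ang -22.82 yaw 156.42 z 144.9 Fext_cw -2.9 Frad -0.1 Fz 0.6 -> torque 0.33 [ 0.6  -0.36  0.07] 0.21403199223608718
```

>>> play_rows --targets '[{"linear": [0, -2.9, 0], "turn": 0.025}, {"linear": [0.1, -5.7, 0], "turn": 0.05}, {"linear": [0.3, -8.6, 0], "turn": 0.075}, {"linear": [0.6, -11.4, 0], "turn": 0.1}, {"linear": [0.9, -14.3, 0], "turn": 0.125}, {"linear": [1.3, -17.1, 0], "turn": 0.15}]'

```text
t: 27.1
eef_pos: [585.7, 45.2, 144.9]
tcp_rot: [3.142, 0.0, 2.58]
ft_force: [1.2, 2.8, 1.2]
opening: 0.216
```

```bash
python3 st.py
python3 - <<'E'
from h import *
p,d=snap('wrist','w20')
E
```

```text
t 27.10 r 114.1 ang -31.45 yaw 147.83 z 144.9 Fext_cw -3.0 Frad -0.4 Fz 1.2 -> torque 0.34 [ 0.6  -0.54  0.01] 0.2156193259286309
```

View pics/w20.png

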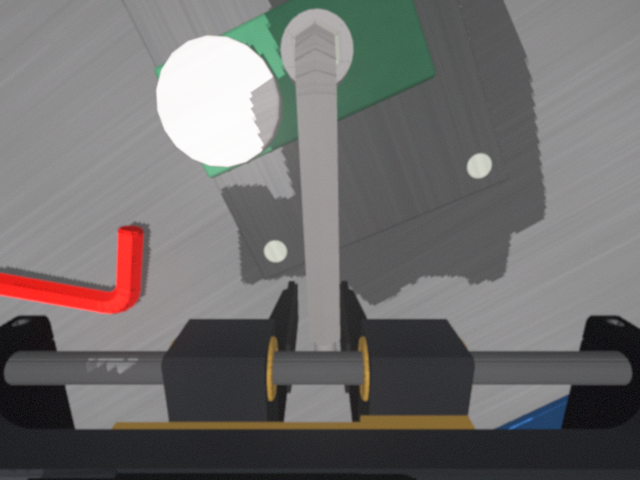

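>>> play_rows --targets '[{"linear": [0, -2.9, 0], "turn": 0.025}, {"linear": [0.1, -5.7, 0], "turn": 0.05}, {"linear": [0.3, -8.6, 0], "turn": 0.075}, {"linear": [0.6, -11.4, 0], "turn": 0.1}]'

```text
t: 27.65
eef_pos: [579.3, 36.0, 144.9]
tcp_rot: [3.141, 0.001, 2.48]
ft_force: [2.5, 5.3, 2.5]
opening: 0.21
```

```bash
python3 st.py
```

```text
t 27.65 r 114.0 ang -37.07 yaw 142.10 z 144.9 Fext_cw -5.7 Frad -1.2 Fz 2.5 -> torque 0.65 [ 0.93 -0.82  0.03] 0.20977746338294828
```

>>> play_rows --targets '[{"linear": [0, -1.7, 0], "turn": 0.015}, {"linear": [0, -3.4, 0], "turn": 0.03}, {"linear": [0.1, -5.1, 0], "turn": 0.045}, {"linear": [0.2, -6.8, 0], "turn": 0.06}]'

```text
t: 28.15
eef_pos: [575.4, 31.1, 145.2]
tcp_rot: [3.14, 0.001, 2.42]
ft_force: [5.6, 7.8, 1.3]
opening: 0.213
```

```bash
python3 st.py
```

```text
t 28.15 r 113.9 ang -40.22 yaw 138.67 z 145.2 Fext_cw -9.6 Frad -0.8 Fz 1.3 -> torque 1.09 [ 1.41 -1.16  0.08] 0.21347426984582205
```

>>> play_rows --targets '[{"linear": [0, -2.3, 0], "turn": 0.02}, {"linear": [0.1, -4.6, 0], "turn": 0.04}, {"linear": [0.2, -6.9, 0], "turn": 0.06}, {"linear": [0.4, -9.2, 0], "turn": 0.08}, {"linear": [0.6, -11.4, 0], "turn": 0.1}, {"linear": [0.8, -13.7, 0], "turn": 0.12}, {"linear": [1.1, -16, 0], "turn": 0.14}, {"linear": [1.5, -18.2, 0], "turn": 0.16}]'

```text
t: 29.15
eef_pos: [562.5, 18.4, 145.3]
tcp_rot: [3.139, 0.002, 2.26]
ft_force: [5.9, 6.7, 1.7]
opening: 0.211
```

```bash
python3 st.py
python3 - <<'E'
from h import *
p,d=snap('wrist','w21')
E
```

```text
t 29.15 r 113.8 ang -49.35 yaw 129.50 z 145.3 Fext_cw -8.8 Frad -1.2 Fz 1.7 -> torque 1.00 [ 1.33 -1.34  0.09] 0.21099441052865728
```

View pics/w21.png

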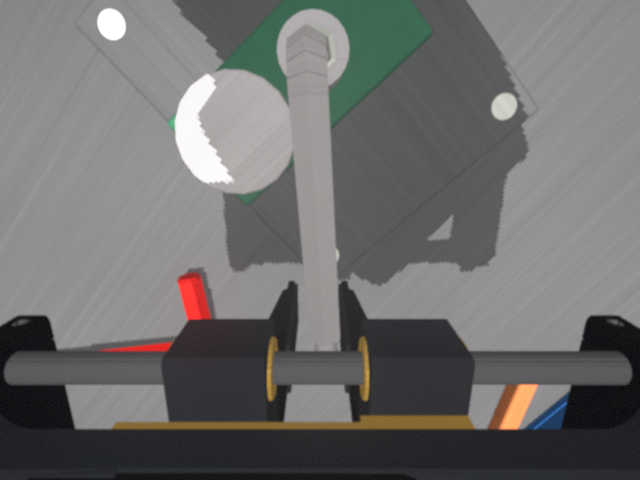

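>>> play_rows --targets '[{"linear": [0, -2.3, 0], "turn": 0.02}, {"linear": [0.1, -4.6, 0], "turn": 0.04}, {"linear": [0.2, -6.9, 0], "turn": 0.06}, {"linear": [0.4, -9.2, 0], "turn": 0.08}, {"linear": [0.6, -11.4, 0], "turn": 0.1}, {"linear": [0.8, -13.7, 0], "turn": 0.12}, {"linear": [1.1, -16, 0], "turn": 0.14}, {"linear": [1.5, -18.2, 0], "turn": 0.16}]'

```text
t: 30.2
eef_pos: [547.8, 7.8, 145.3]
tcp_rot: [3.139, 0.002, 2.1]
ft_force: [7.3, 6.4, 2.1]
opening: 0.208
```

```bash
python3 st.py
```

```text
t 30.20 r 113.7 ang -58.49 yaw 120.34 z 145.3 Fext_cw -9.6 Frad -1.7 Fz 2.1 -> torque 1.09 [ 1.11 -1.48  0.09] 0.2077251520783965
```

>>> play_rows --targets '[{"linear": [0, -2.3, 0], "turn": 0.02}, {"linear": [0.1, -4.6, 0], "turn": 0.04}, {"linear": [0.2, -6.9, 0], "turn": 0.06}, {"linear": [0.4, -9.2, 0], "turn": 0.08}, {"linear": [0.6, -11.4, 0], "turn": 0.1}]'

```text
t: 30.82
eef_pos: [537.9, 2.4, 145.4]
tcp_rot: [3.138, 0.002, 2.0]
ft_force: [7.9, 5.8, 2.6]
opening: 0.214
```

```bash
python3 st.py
python3 - <<'E'
from h import *
p,d=snap('wrist','w22')
E
```

```text
t 30.82 r 113.6 ang -64.20 yaw 114.61 z 145.4 Fext_cw -9.6 Frad -1.8 Fz 2.6 -> torque 1.09 [ 1.01 -1.61  0.08] 0.2143991755138444
```

View pics/w22.png

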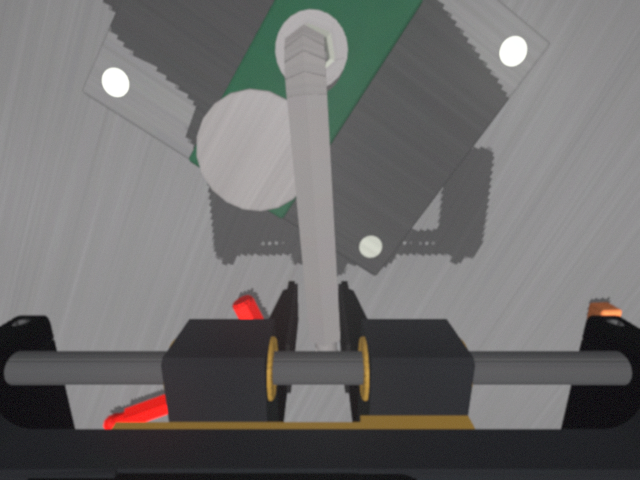

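>>> play_rows --targets '[{"linear": [0, -1.1, 0], "turn": 0.01}, {"linear": [0, -2.3, 0], "turn": 0.02}, {"linear": [0.1, -3.4, 0], "turn": 0.03}, {"linear": [0.1, -4.6, 0], "turn": 0.04}]'

```text
t: 31.38
eef_pos: [533.7, 0.5, 145.4]
tcp_rot: [3.138, 0.002, 1.961]
ft_force: [8.5, 4.8, 2.5]
opening: 0.211
```

```bash
python3 st.py
```

```text
t 31.38 r 113.6 ang -66.49 yaw 112.33 z 145.4 Fext_cw -9.7 Frad -1.0 Fz 2.5 -> torque 1.10 [ 0.92 -1.71  0.08] 0.21052365451921945
```

>>> play_rows --targets '[{"linear": [0, -1.1, 0], "turn": 0.01}, {"linear": [0, -2.3, 0], "turn": 0.02}, {"linear": [0.1, -3.4, 0], "turn": 0.03}, {"linear": [0.1, -4.6, 0], "turn": 0.04}]'

```text
t: 31.88
eef_pos: [529.5, -1.2, 145.4]
tcp_rot: [3.138, 0.002, 1.921]
ft_force: [8.1, 4.1, 0.8]
opening: 0.214
```

>>> play_rows --targets '[{"linear": [0, -1.1, 0], "turn": 0.01}, {"linear": [0, -2.3, 0], "turn": 0.02}, {"linear": [0.1, -3.4, 0], "turn": 0.03}]'

```text
t: 32.25
eef_pos: [526.3, -2.3, 145.4]
tcp_rot: [3.137, 0.002, 1.891]
ft_force: [9.1, 4.0, 2.0]
opening: 0.212
```

```bash
python3 st.py
```

```text
t 32.25 r 113.5 ang -70.48 yaw 108.32 z 145.4 Fext_cw -9.9 Frad -0.7 Fz 2.0 -> torque 1.12 [ 0.69 -1.75  0.04] 0.21221907473859297
```

>>> play_rows --targets '[{"linear": [0, -1.1, 0], "turn": 0.01}, {"linear": [0, -2.3, 0], "turn": 0.02}, {"linear": [0.1, -3.4, 0], "turn": 0.03}, {"linear": [0.1, -4.6, 0], "turn": 0.04}]'

```text
t: 32.75
eef_pos: [522.0, -3.7, 145.5]
tcp_rot: [3.137, 0.002, 1.851]
ft_force: [9.8, 3.8, 1.6]
opening: 0.211
```

>>> play_rows --targets '[{"linear": [0, -1.1, 0], "turn": 0.01}, {"linear": [0, -2.3, 0], "turn": 0.02}, {"linear": [0.1, -3.4, 0], "turn": 0.03}, {"linear": [0.1, -4.6, 0], "turn": 0.04}]'

```text
t: 33.25
eef_pos: [517.7, -5.0, 145.5]
tcp_rot: [3.137, 0.002, 1.811]
ft_force: [9.4, 2.7, 2.2]
opening: 0.213
```

>>> play_rows --targets '[{"linear": [0, -1.1, 0], "turn": 0.01}, {"linear": [0, -2.3, 0], "turn": 0.02}, {"linear": [0.1, -3.4, 0], "turn": 0.03}, {"linear": [0.1, -4.6, 0], "turn": 0.04}]'

```text
t: 33.75
eef_pos: [513.6, -6.0, 145.6]
tcp_rot: [3.136, 0.002, 1.771]
ft_force: [11.3, 4.0, 1.7]
opening: 0.211
```

>>> play_rows --targets '[{"linear": [0, -1.1, 0], "turn": 0.01}, {"linear": [0, -2.3, 0], "turn": 0.02}, {"linear": [0, -2.3, 0], "turn": 0.02}]'

```text
t: 34.12
eef_pos: [511.5, -6.4, 145.7]
tcp_rot: [3.135, 0.002, 1.751]
ft_force: [12.5, 4.7, 2.2]
opening: 0.211
```

```bash
python3 st.py
```

```text
t 34.12 r 113.5 ang -78.23 yaw 100.31 z 145.7 Fext_cw -13.2 Frad -2.1 Fz 2.2 -> torque 1.50 [ 0.77 -2.27  0.05] 0.2109525205628565
```

>>> play_rows --targets '[{"linear": [0, -1.1, 0], "turn": 0.01}, {"linear": [0, -2.3, 0], "turn": 0.02}, {"linear": [0, -2.3, 0], "turn": 0.02}]'

```text
t: 34.5
eef_pos: [509.6, -6.8, 145.8]
tcp_rot: [3.134, 0.002, 1.731]
ft_force: [13.8, 5.1, 1.6]
opening: 0.212
```

```bash
python3 st.py
```

```text
t 34.50 r 113.5 ang -79.26 yaw 99.16 z 145.8 Fext_cw -14.5 Frad -2.4 Fz 1.6 -> torque 1.65 [ 0.91 -2.46  0.09] 0.211755709294777
```

Run:
```python
from h import *
p,d=snap('wrist','w23'); p2,_=snap('scene','s23'); cv2.imwrite('pics/s23c.png',cv2.resize(p2[170:290,290:410,::-1],(600,600),interpolation=cv2.INTER_CUBIC))
cv2.imwrite('pics/w23c.png',cv2.resize(p[0:110,255:375,::-1],None,fx=5,fy=5,interpolation=cv2.INTER_CUBIC))
```

```text
(no output)
```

View pics/w23.png

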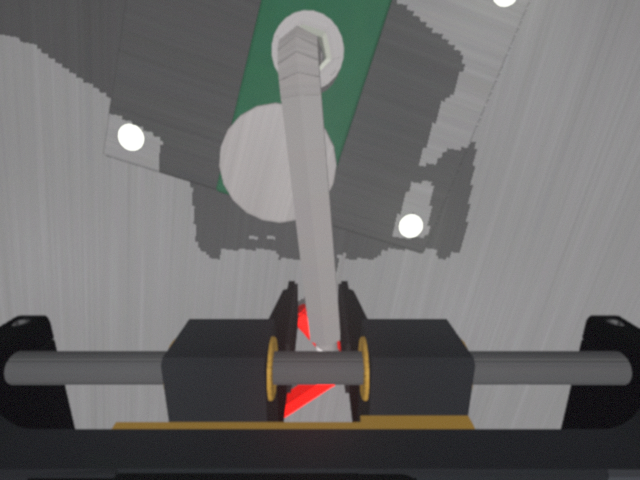

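View pics/w23c.png

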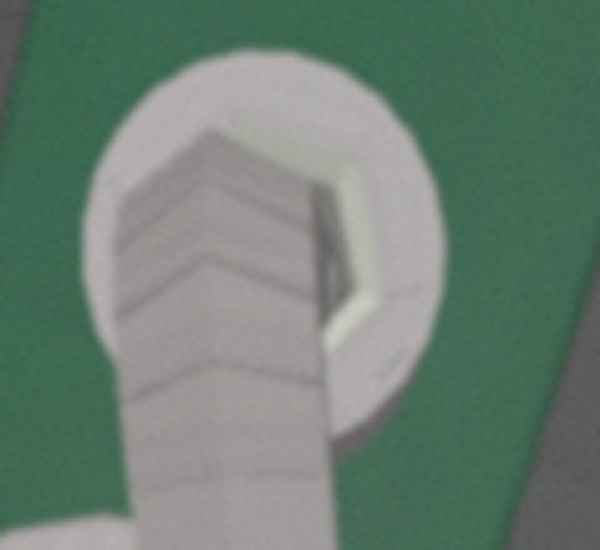

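View pics/s23c.png

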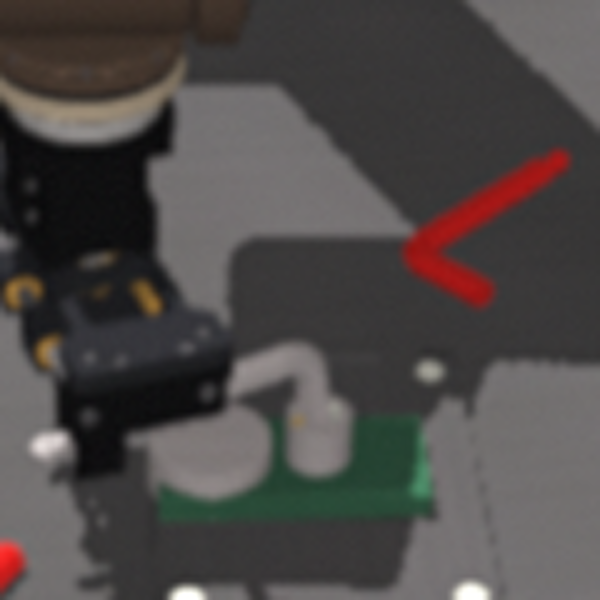

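At the stop the force is rising: total torque is F·r + Mz ≈ 1.74 N·m. But the one-sided push rolls the key in its socket. I'll ease off, grip the arm to hold it upright, and bear on it that way.

>>> play_rows --targets '[{"linear": [0, 3, 0], "turn": -0.025}, {"linear": [0, 6, 0], "turn": -0.05}, {"linear": [0, 6, 0], "turn": -0.05}]'

```text
t: 34.98
eef_pos: [514.8, -5.8, 145.5]
tcp_rot: [3.137, 0.002, 1.781]
ft_force: [9.9, 3.7, 2.3]
opening: 0.211
```

>>> play_rows --hand 0 --targets '[{"linear": [0, 0, 0], "turn": 0}, {"linear": [0, 0, 0], "turn": 0}, {"linear": [0, 0, 0], "turn": 0}, {"linear": [0, 0, 0], "turn": 0}]'

```text
t: 35.48
eef_pos: [514.9, -5.9, 145.6]
tcp_rot: [3.136, 0.002, 1.781]
ft_force: [9.8, 2.7, 3.0]
opening: 0.147
```

```bash
python3 st.py
python3 - <<'E'
from h import *
p,d=snap('wrist','w24'); p2,_=snap('scene','s24'); cv2.imwrite('pics/s24c.png',cv2.resize(p2[170:290,290:410,::-1],(600,600),interpolation=cv2.INTER_CUBIC))
E
```

```text
t 35.48 r 113.7 ang -76.54 yaw 102.06 z 145.6 Fext_cw -10.1 Frad -0.3 Fz 3.0 -> torque 1.15 [ 0.58 -1.96  0.29] 0.1472166861308972
```

View pics/w24.png

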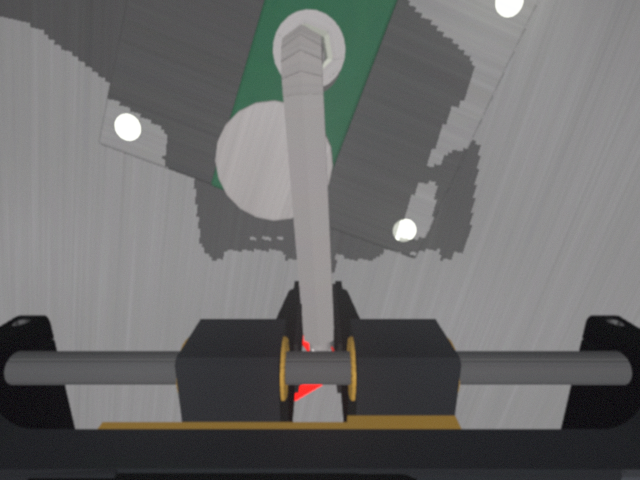

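View pics/s24c.png

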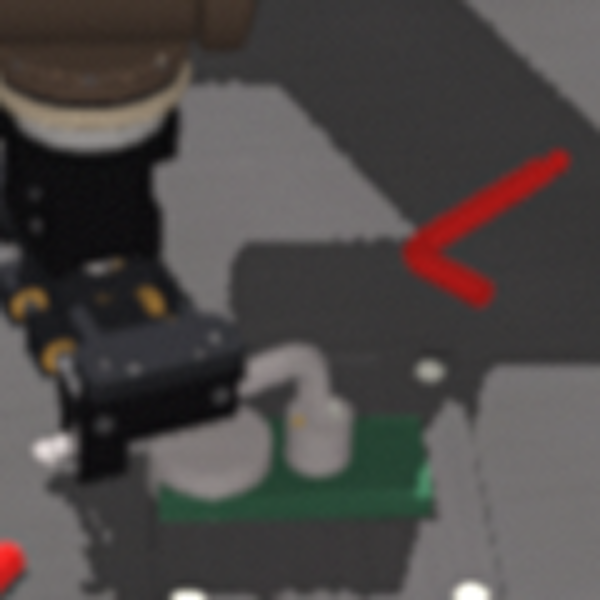

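>>> play_rows --targets '[{"linear": [0, -2, 0], "turn": 0.0175}, {"linear": [0.1, -4, 0], "turn": 0.035}, {"linear": [0.1, -4, 0], "turn": 0.035}]'

```text
t: 35.95
eef_pos: [511.4, -6.7, 145.8]
tcp_rot: [3.135, 0.002, 1.746]
ft_force: [12.3, 3.4, 3.6]
opening: 0.152
```

```bash
python3 st.py
```

```text
t 35.95 r 113.7 ang -78.35 yaw 100.05 z 145.8 Fext_cw -12.7 Frad -0.8 Fz 3.6 -> torque 1.45 [ 0.73 -2.38  0.38] 0.15249265574485904
```

>>> play_rows --targets '[{"linear": [0, -1.7, 0], "turn": 0.015}, {"linear": [0.1, -3.4, 0], "turn": 0.03}, {"linear": [0.1, -3.4, 0], "turn": 0.03}]'

```text
t: 36.33
eef_pos: [508.4, -7.2, 145.9]
tcp_rot: [3.134, 0.002, 1.716]
ft_force: [13.5, 4.7, 2.9]
opening: 0.15
```

```bash
python3 st.py
```

```text
t 36.33 r 113.7 ang -79.85 yaw 98.34 z 145.9 Fext_cw -14.1 Frad -2.2 Fz 2.9 -> torque 1.61 [ 0.74 -2.73  0.43] 0.15001500071597765
```

>>> play_rows --targets '[{"linear": [0, -1.7, 0], "turn": 0.01}, {"linear": [0.1, -3.4, 0], "turn": 0.02}, {"linear": [0.1, -4.6, 0], "turn": 0.025}, {"linear": [0.1, -4.6, 0], "turn": 0.025}]'

```text
t: 36.83
eef_pos: [504.6, -7.8, 146.1]
tcp_rot: [3.131, 0.003, 1.691]
ft_force: [16.2, 4.6, 2.1]
opening: 0.151
```

```bash
python3 st.py
```

```text
t 36.83 r 113.7 ang -81.81 yaw 96.90 z 146.1 Fext_cw -16.7 Frad -2.2 Fz 2.1 -> torque 1.90 [ 0.76 -3.27  0.34] 0.15082321206515378
```

>>> play_rows --targets '[{"linear": [0, -1.2, 0], "turn": 0.005}, {"linear": [0, -2.4, 0], "turn": 0.01}, {"linear": [0, -2.4, 0], "turn": 0.01}, {"linear": [0, -2.4, 0], "turn": 0.01}, {"linear": [0, -2.4, 0], "turn": 0.01}, {"linear": [0, -2.4, 0], "turn": 0.01}]'

```text
t: 37.58
eef_pos: [502.6, -8.1, 146.2]
tcp_rot: [3.13, 0.003, 1.681]
ft_force: [18.5, 4.4, 1.2]
opening: 0.15
```

```bash
python3 st.py; python3 st.py
python3 - <<'E'
from h import *
p,d=snap('wrist','w25')
cv2.imwrite('pics/w25c.png',cv2.resize(p[0:110,255:375,::-1],None,fx=5,fy=5,interpolation=cv2.INTER_CUBIC))
E
```

```text
t 37.58 r 113.7 ang -82.81 yaw 96.33 z 146.2 Fext_cw -19.0 Frad -2.0 Fz 1.2 -> torque 2.16 [ 0.85 -3.63  0.36] 0.1499589515426354
t 37.58 r 113.7 ang -82.81 yaw 96.33 z 146.2 Fext_cw -19.0 Frad -2.0 Fz 1.2 -> torque 2.16 [ 0.85 -3.63  0.36] 0.1499589515426354
```

View pics/w25c.png

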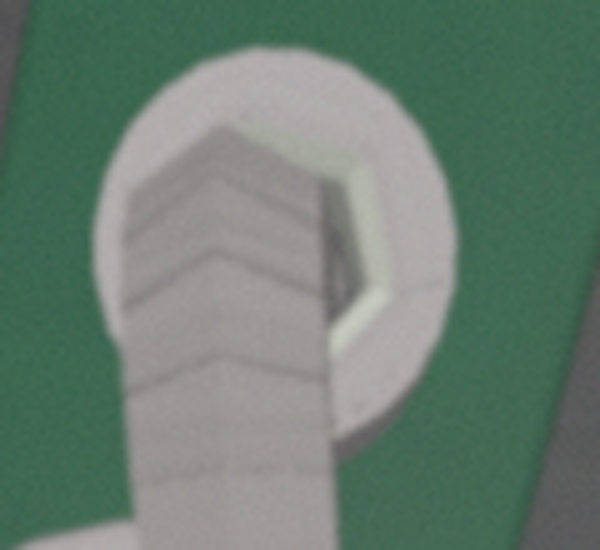

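Held at F·r ≈ 2.16, or 2.5 N·m with the grip twist (windup ≈ 0.07–0.085), inside the firm-tight band. Easing off now.

>>> play_rows --targets '[{"linear": [0, 2.5, 0], "turn": -0.015}, {"linear": [0, 5, 0], "turn": -0.03}, {"linear": [0, 7.5, 0], "turn": -0.045}, {"linear": [0.2, 10, 0], "turn": -0.06}, {"linear": [0.2, 10, 0], "turn": -0.06}]'

```text
t: 38.25
eef_pos: [511.0, -6.7, 145.7]
tcp_rot: [3.135, 0.002, 1.742]
ft_force: [11.5, 3.6, 2.7]
opening: 0.151
```

```bash
python3 st.py
```

```text
t 38.25 r 113.7 ang -78.51 yaw 99.80 z 145.7 Fext_cw -12.0 Frad -1.2 Fz 2.7 -> torque 1.37 [ 0.59 -2.27  0.41] 0.15091362241773704
```

>>> play_rows --targets '[{"linear": [0, 3, 0], "turn": -0.03}, {"linear": [0.1, 6, 0], "turn": -0.06}, {"linear": [0.3, 9, 0], "turn": -0.09}, {"linear": [0.5, 11.5, 0], "turn": -0.12}, {"linear": [0.5, 11.5, 0], "turn": -0.12}]'

```text
t: 38.88
eef_pos: [521.2, -4.2, 145.3]
tcp_rot: [3.138, 0.002, 1.861]
ft_force: [7.7, 1.0, 2.6]
opening: 0.144
```

```bash
python3 st.py
```

```text
t 38.88 r 113.8 ang -73.25 yaw 106.65 z 145.3 Fext_cw -7.7 Frad 1.3 Fz 2.6 -> torque 0.87 [ 0.3  -1.48  0.04] 0.1435056022776102
```

>>> play_rows --targets '[{"linear": [0, 3, 0], "turn": -0.025}, {"linear": [0.1, 6, 0], "turn": -0.05}, {"linear": [0.2, 8, 0], "turn": -0.07}, {"linear": [0.2, 8, 0], "turn": -0.07}]'

```text
t: 39.38
eef_pos: [528.1, -1.8, 145.0]
tcp_rot: [3.14, 0.001, 1.932]
ft_force: [6.2, -1.3, 1.7]
opening: 0.144
```

```bash
python3 st.py
```

```text
t 39.38 r 113.7 ang -69.58 yaw 110.67 z 145.0 Fext_cw -5.3 Frad 3.4 Fz 1.7 -> torque 0.61 [-0.24 -1.15 -0.09] 0.143910623571772
```

>>> play_rows --hand 22 --targets '[{"linear": [0, 0, 0], "turn": 0}, {"linear": [0, 0, 0], "turn": 0}, {"linear": [0, 0, 0], "turn": 0}]'

```text
t: 39.75
eef_pos: [527.3, -1.5, 144.7]
tcp_rot: [-3.141, -0.0, 1.932]
ft_force: [3.0, -0.8, 1.1]
opening: 0.229
```

```bash
python3 st.py
python3 - <<'E'
from h import *
p,d=snap('wrist','w26')
E
```

```text
t 39.75 r 113.1 ang -69.90 yaw 110.68 z 144.7 Fext_cw -2.5 Frad 1.8 Fz 1.1 -> torque 0.29 [-0.09 -0.58 -0.03] 0.2293982589599032
```

View pics/w26.png

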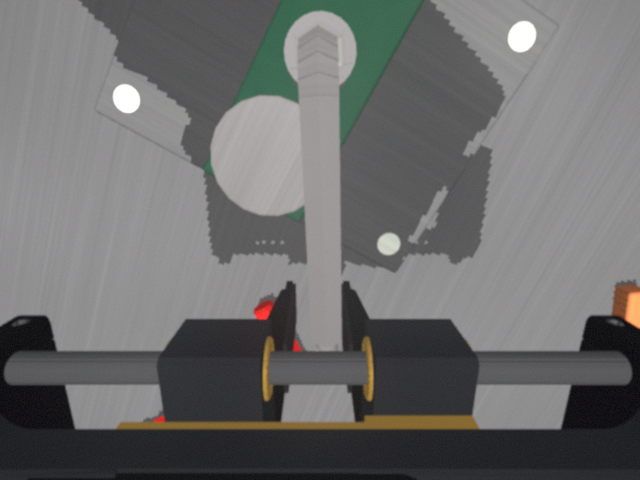

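>>> play_rows --hand 50 --targets '[{"linear": [0, 3, 0], "turn": 0}, {"linear": [0, 3, 0], "turn": 0}, {"linear": [0, 3, 0], "turn": 0}, {"linear": [0, 3, 0], "turn": 0}]'

```text
t: 40.3
eef_pos: [530.1, -0.4, 144.7]
tcp_rot: [-3.141, -0.0, 1.932]
ft_force: [-0.1, -0.1, -0.7]
opening: 0.515
```

```bash
python3 st.py
python3 - <<'E'
from h import *
p,d=snap('wrist','w27')
E
```

```text
t 40.30 r 113.1 ang -68.36 yaw 110.68 z 144.7 Fext_cw 0.2 Frad 0.1 Fz -0.7 -> torque -0.02 [-0.04 -0.15  0.01] 0.5152283278516249
```

View pics/w27.png

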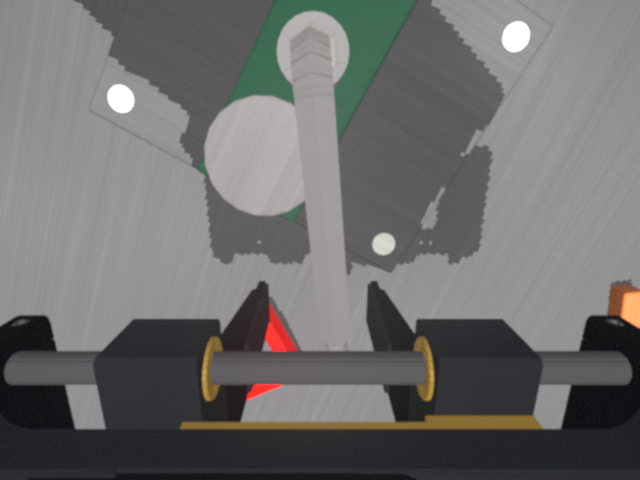

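>>> play_rows --targets '[{"linear": [0, 0, -15], "turn": 0}, {"linear": [0, 0, -40], "turn": 0}, {"linear": [0, 0, -70], "turn": 0}, {"linear": [0, 0, -85], "turn": 0}, {"linear": [0, 0, -85], "turn": 0}]'

```text
t: 40.98
eef_pos: [530.4, -0.4, 230.8]
tcp_rot: [3.14, 0.001, 1.932]
ft_force: [0.7, -0.3, -0.5]
opening: 0.527
```

Run:
```python
from h import *
s=env.state(); print(s['t'],s['eef_pos'],s['ft_force'])
p,d=snap('wrist','w28'); p2,_=snap('scene','s28'); cv2.imwrite('pics/s28c.png',cv2.resize(p2[170:290,290:410,::-1],(600,600),interpolation=cv2.INTER_CUBIC))
cv2.imwrite('pics/w28c.png',cv2.resize(p[50:290,200:440,::-1],(600,600),interpolation=cv2.INTER_CUBIC))
z=np.load('pics/w28.npz'); P=[]
C=np.array([488.4,104.7])
for v in range(0,330):
    for u in range(240,420):
        X=pt(z,u,v,d[v,u])
        if 70<X[2]<125 and np.linalg.norm(X[:2]-C)<160: P.append(X)
P=np.array(P); 
q=P[np.linalg.norm(P[:,:2]-C,axis=1)>25]; c=q[:,:2].mean(0); U=np.linalg.svd(q[:,:2]-c)[2][0]; U=U*np.sign(U@(c-C)); print('dir',np.degrees(np.arctan2(U[1],U[0])),len(q))
r=(P[:,:2]-C)@U; l=(P[:,:2]-C)@np.array([-U[1],U[0]])
for k in range(-20,150,10):
    m=(r>k)&(r<=k+10)&(abs(l)<16)
    if m.sum()>5: print(k,m.sum(),'ztop %.1f l %.1f..%.1f'%(np.percentile(P[m,2],97),l[m].min(),l[m].max()))
```

```text
40.975 [ 5.30427659e+02 -4.24992553e-01  2.30837777e+02] [ 0.70773232 -0.34483336 -0.53152674]
dir -64.13092847417218 3873
-10 75 ztop 93.8 l -7.5..5.5
0 424 ztop 101.7 l -8.6..5.5
10 464 ztop 104.1 l -8.6..5.3
20 455 ztop 103.5 l -8.7..5.3
30 427 ztop 102.2 l -8.7..5.2
40 405 ztop 100.8 l -8.7..5.3
50 384 ztop 99.7 l -8.7..5.2
60 362 ztop 98.5 l -8.7..5.3
70 343 ztop 97.3 l -8.7..5.2
80 332 ztop 96.0 l -8.8..5.2
90 306 ztop 94.7 l -8.7..5.2
100 296 ztop 93.6 l -8.8..5.2
110 284 ztop 92.3 l -8.8..5.2
120 210 ztop 91.0 l -8.8..5.1
130 220 ztop 88.1 l -7.5..4.3
140 58 ztop 87.2 l -6.8..3.7
```

View pics/w28c.png

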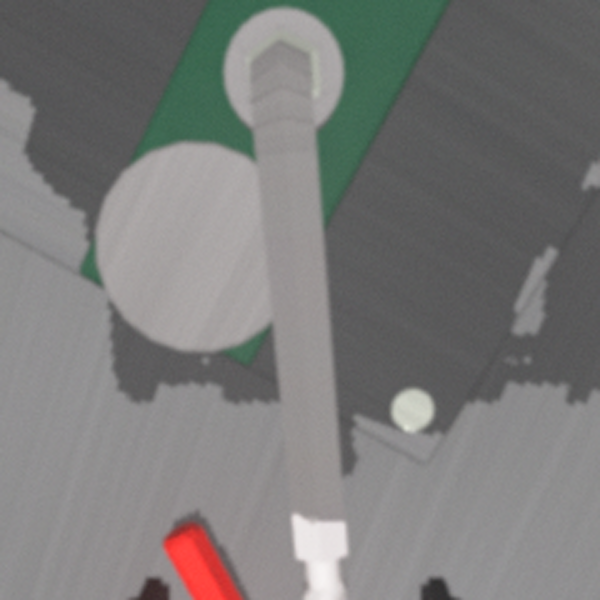

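View pics/s28c.png

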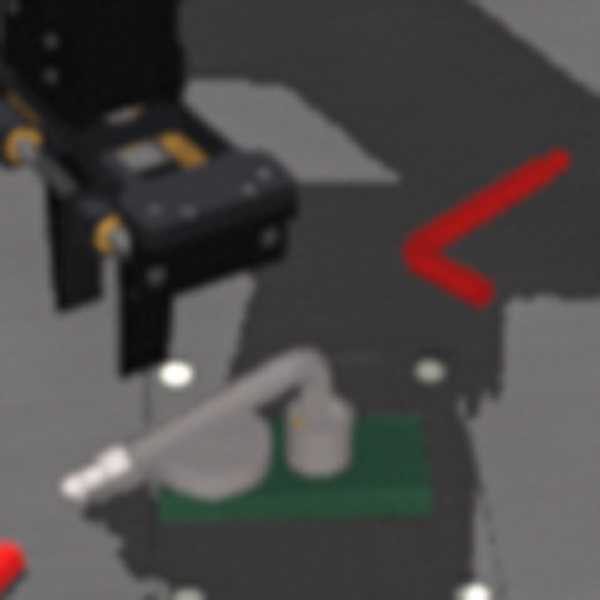

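Run:
```python
from h import *
a=np.load('pics/scene0.npz')['p'].astype(int); b=np.load('pics/s28.npz')['p'].astype(int)
m=(np.abs(a-b).sum(2)>90).astype(np.uint8)
m=cv2.morphologyEx(m,cv2.MORPH_OPEN,np.ones((3,3)))
n,_,st,_=cv2.connectedComponentsWithStats(m)
print([tuple(x) for x in st[1:] if x[4]>15])
```

```text
[(np.int32(0), np.int32(0), np.int32(104), np.int32(163), np.int32(8098)), (np.int32(174), np.int32(0), np.int32(160), np.int32(130), np.int32(8057)), (np.int32(252), np.int32(0), np.int32(26), np.int32(36), np.int32(216)), (np.int32(283), np.int32(0), np.int32(40), np.int32(41), np.int32(1356)), (np.int32(379), np.int32(0), np.int32(13), np.int32(65), np.int32(348)), (np.int32(334), np.int32(48), np.int32(12), np.int32(71), np.int32(621)), (np.int32(287), np.int32(50), np.int32(44), np.int32(15), np.int32(425)), (np.int32(295), np.int32(68), np.int32(7), np.int32(9), np.int32(45)), (np.int32(241), np.int32(105), np.int32(28), np.int32(48), np.int32(496)), (np.int32(334), np.int32(135), np.int32(36), np.int32(10), np.int32(253)), (np.int32(274), np.int32(145), np.int32(63), np.int32(22), np.int32(534)), (np.int32(286), np.int32(159), np.int32(4), np.int32(5), np.int32(19)), (np.int32(290), np.int32(163), np.int32(151), np.int32(106), np.int32(7449)), (np.int32(278), np.int32(179), np.int32(13), np.int32(16), np.int32(118)), (np.int32(252), np.int32(183), np.int32(19), np.int32(10), n
[... 195 characters left out ...]
 np.int32(5), np.int32(5), np.int32(24)), (np.int32(315), np.int32(199), np.int32(7), np.int32(4), np.int32(25)), (np.int32(300), np.int32(210), np.int32(4), np.int32(5), np.int32(16)), (np.int32(309), np.int32(214), np.int32(6), np.int32(6), np.int32(31)), (np.int32(66), np.int32(224), np.int32(20), np.int32(17), np.int32(246)), (np.int32(302), np.int32(227), np.int32(8), np.int32(5), np.int32(30)), (np.int32(302), np.int32(259), np.int32(14), np.int32(11), np.int32(79)), (np.int32(307), np.int32(267), np.int32(78), np.int32(28), np.int32(1437)), (np.int32(388), np.int32(271), np.int32(7), np.int32(4), np.int32(26)), (np.int32(333), np.int32(300), np.int32(39), np.int32(15), np.int32(333))]
```

View pics/s28.png

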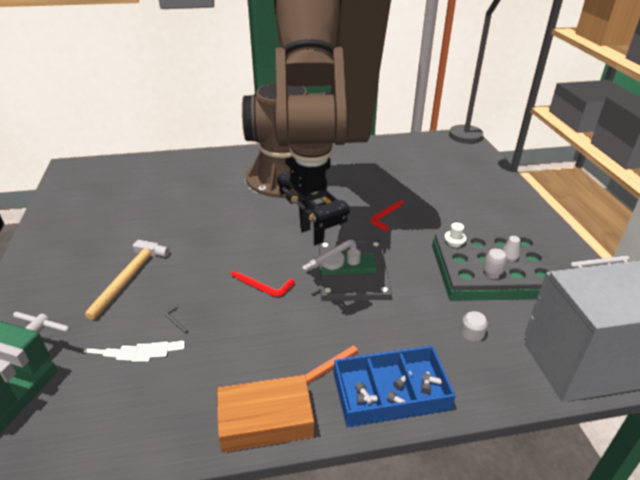

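The key sits in the screw at (350,250) with the gripper clear. The only image changes are the arm, its shadow and the key, so the bystanders have not moved. I'll hand in now.

```bash
python3 -c "
from cell import env
print(env.job_done())"
```

```text
the job is handed in; nothing more can be done
None
```

I pulled the key out, flipped it and put its short arm into the screw. I then turned the screw clockwise to its stop, bore on it for about half a second and let go. The job was handed in at about 41 s.

- **Flip:** I pivoted the key against the screw head first. It slipped about 30 mm in the grip, so I finished on the clamped die and the table and regripped it level.
- **Seating:** It bottomed with a push of about 6 N at the expected height. The last measurement puts the key's origin about 36 mm above the socket mouth, as it should be.
- **Tightening:** While turning, the torque stayed near 1.1–1.2 N·m. At the stop it rose to about 2.2 N·m from the push alone, or about 2.5 N·m with the grip's twist, which means a windup of about 0.07–0.085. I worked this out from the wrist force, since the screw's own readings are not available to me.
- **Left as:** The key is in the screw by its short arm with the gripper clear. Comparing the scene picture with the first one, only the arm, its shadow and the key had changed.

Two things were less than clean:
- **Sag:** The released key sags about 7° in its socket, the same as when it was first seated.
- **Roll under load:** Pushing from one side rolled the key in the socket, so I gripped the long arm for the final bearing. It was still leaning visibly under the peak load.

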